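Clamp the photomask nest to the inspection stage with the quarter-turn T-slot stud

TASK

Take the blue-finned clamp stud from its rack, drop its head into the stage's middle T-slot in front of the mask nest's forked lug, and slide it along into the fork until it has pushed the nest against both buttons of the stop bar; seat it there with a firm push, 6 to 10 N more than it takes to slide it. Then press the stud down against its spring, turn it clockwise a quarter turn so that its head locks crosswise under the slot, and let go, leaving the nest clamped against the stop. Never push or press harder than about 20 N, do not touch the nest with the gripper, and leave the red stud and everything else on the table where it is.

Things in the scene. Friction and masses are not known exactly. Their poses are not given: they have to be found in the camera images.
- stud: BLUE-finned clamp stud, 66 mm tall, 0.15 kg, standing head down in the rack. Origin: centre of the underside of its steel hammer head; z up the stem, x along the head's long side and the fin. From the origin up: head 26 (x) x 11 mm, 6 thick; stem 10 dia; flange 22 dia, 3 thick, underside at 20 mm when its spring is free; fin 44 long (x), 14 thick (y), from 38 to 66 mm up.
- stud_sleeve (a joint): How far the blue stud's sprung flange is pushed up towards the fin by what it rests on: 0 free, 0.010 m at most. The spring pushes back with 3 N at once plus 1 N per mm.
- stud_neck (a point): On the blue stud's axis, 19 mm above its origin, on the bare stem. The head below has two opposite corners round and two square: once under the slot's lips it turns clockwise (seen from above) only, to a hard stop 90 to 102 degrees from the slot's line; counterclockwise it jams halfway.
- stud_fin (a point): On the blue stud's axis, 54 mm above its origin, in the fin: the place to grip, across the fin's thickness (y). Keep the fingertips at least 34 mm above the stud's origin, as the flange can ride up to 33 mm. Grip hard (50 N or so): a push on the stem acts some 40 mm below and can tip the stud in the fingers.
- stage: Fixed black stage; yaw varies. Origin at table height under its plate's centre; plate 240 (x) x 340 mm (y, -170 to 170), its top 55 mm up. Three T-slots along y at x = -75, 0, 75 mm, open from above all along; use the middle one. Mouth 14 mm wide, lips 8 mm thick; cavity under them 27 mm wide, 12 mm high, floor 35 mm above the table.
- stop: Aluminium stop bar, 176 x 22 x 16 mm, fixed across the plate at the +y end of the middle slot; its place along the slot varies. Axes as the stage's. Origin on the plate's top, midway between the front faces of its two buttons (at x = -40 and 40 mm), which look to -y: the nest's back edge must come up to its y = 0.
- nest: Loose mask nest on the plate, 0.35 to 0.65 kg: aluminium 130 x 130 x 10 mm, with a brown mask and black clips, in all 13 mm high. Origin: centre of underside; axes as the stage's within 1 degree. A forked lug 50 mm wide, 10 thick, reaches to y = -105 mm over the middle slot; its gap, 13 mm wide, opens to -y, is closed at y = -80. Starts 5 to 15 mm short of the stop; 2 to 7 N slide it.
- nest_seat (a point): On the top face of the nest's lug, where the stud's axis stands when its stem touches the closed end of the fork (nest frame: x 0, y -85, z 10 mm).
- nest_back (a point): Middle of the lower edge of the nest's back side, the side that comes against the stop (nest frame: x 0, y 65, z 0 mm).
- rack: Fixed pale rack block 160 x 50 x 26 mm for the studs, on the table; origin under its centre. Two pockets 29 x 13.5 mm, 18 mm deep, at x = -40 and 40 mm, long side along x: one holds the blue stud, the other the red one.
- spare: Clamp stud with a RED fin, of the same shape, in the rack's other pocket: leave it there. Origin as for the blue stud.
- vial: White screw-top jar, 44 mm diameter, 75 mm tall; leave alone.
- tray: Orange open tray 120 x 90 x 22 mm; leave alone.
- dish: Clear covered dish, 94 mm diameter, 16 mm high; leave alone.
- driver: Yellow-handled screwdriver, 160 mm, lying on the table; leave alone.
- cup: White cup, 64 mm diameter, 85 mm tall; leave alone.
- gauge: Steel gauge block 50 x 30 x 20 mm; leave alone.
Not all that is in view belongs to the job. There is more than one size of the nest; the one meant has the size given above.

How it is judged:
By the outcome, as a careful person would: the job done as asked, in the order asked, and still so for the second after the job is handed in, with the robot touching nothing.
It also fails if it takes over 72 s, if anything falls off the work surface, if the arm or the gripper's body presses on something with over 40 N, if the wrist force passes 120 N, or if a joint passes its speed limit or range.

ROBOT

A 6-joint arm with a two-finger parallel gripper is mounted at the origin on the work surface. World frame = base frame: x ahead of the robot, y to its left, z up, the work surface at z = 0. Lengths are in m, angles in rad, forces in N, time in s.
With the tool pointing down it reaches from about 0.35 to 0.775 m from the base axis. Payload 5.5 kg.
Tool frame: the origin (TCP) lies at the very end of the fingers, on their centre line; the grasp point (between the pads) lies 19 mm behind it; x points along the fingers, y is the direction in which the jaws open and shut, and the axes are right-handed (so a half turn about x gives the same grasp; the last joint's range is limited). The gripper opens to 85 mm and grips with 20 to 120 N. Pads are 22 mm wide; open, the fingers measure 114 mm over their backs; the gripper's body (76 mm by 85 mm) begins 54 mm behind the grasp point. The pads swing forward as they close: fully open they stand 13 mm farther back than shut.
Start: joints at [1.055, 0.313, 0.046, 1.304, 0, 1.431], TCP at [0.211, 0.535, 0.231] pointing down, gripper open.
Joint ranges: [-2.76, 2.76], [-0.86, 1.69], [-1.03, 1.26], [-2.2, 2.34], [-1.47, 1.5], [-3.14, 3.14]. Speed limits (rad/s): [2.57, 2.57, 3.14, 3.14, 3.14, 3.14].

INTERFACE

Orientations are given as a unit quaternion [w, x, y, z].
In Python, from workcell import readout, cams, env, finder gives the robot as it stands.
- The arm moves only by the tool drive_tool, never from a script. Its argument "moves" is a list that holds one entry, the list of rows, each a list of 7 numbers: the shift along the tool's x, y, z in m, then the turn, a rotation vector about the tool's x, y, z in rad, then the closure in counts, from 0 (fully open) to 255 (shut). A call has exactly 5 rows; each row is the pose to reach, as a shift and turn from the pose measured when the call began, along the tool's axes at that moment; what a row does not reach only later rows make up. A row lasts 1/8 s, in which the tool goes at most 62.5 mm and 10.7 degrees, less where a joint would pass 70% of its speed; a pose out of reach is approached as far as the arm can. A call with a gripper value outside its range is refused whole. The fingers move at their own pace and stop on an object; "squeeze" is the grip in N (left out, the last holds). Time passes only in rows, so rows that repeat a pose let the fingers close, or fill a call up. It gives the time, the measured TCP pose, the force and the opening at its end, in the units of the state.
- readout.get_state(): the state, without advancing time (a new reading comes with each control period).
- cams.read_camera(name): name is "scene" or "top" or "wrist"; returns the picture (400x640x3 uint8, blue, green, red); there is no depth.
- cams.camera_params(name): a dict with "mtx" (3x3 intrinsics, pixels), "R" (3x3) and "t" (3): a world point X has camera coordinates R X + t; the wrist camera has in their place "mount" (4x4, takes a point from camera to tool coordinates, whose origin is the TCP and whose axes are the tool frame's). Camera axes: x right, y down, z forward; pixel columns grow to the right and rows downward; lengths in m; the calibration is good to about 2 mm. The wrist camera is an equidistant fisheye: a pixel r from the principal point sees the ray r / f radians off the axis. A picture is of the moment at which its call begins: read the wrist's pose just before it. camera_params takes no time and is no camera call.
- env.hand_in(): hands the job in, once; it reports no verdict.
Trained networks look in the newest picture that a camera, given by its name, has taken for a name from the list of things; names that differ only in an ending like _2 or _b are one class to them, and where a whole thing is asked for, a point or a joint stands for the part that bears it (a point fixed in the world has none). Each returns a list of dicts, best first, with "conf" (0 to 1); they miss things now and then, are a little off and sometimes report something else, mostly with a low value. They report only what shows in the picture. A call takes as long as a camera call. They do not tell look-alikes from the thing itself.
- finder.regions_of(camera, name): "pixels" (400x640 bool, what is visible of it) and "point" ([column, row] in pixels, amid what is visible of it).
The state is a dict: "clock": time; "joint_pos": joint angles; "qvel": joint speeds; "tau": joint torques, N m; "tcp_pos": TCP position; "orientation": TCP orientation; "wrist_force": force on the tool from outside, world axes, zero at the start; "ft_torque": the same for the moment, N m; "finger_gap": finger opening in m.
Only numpy, scipy, OpenCV 4.12 (cv2) and the standard library are available. Lean on these libraries where they do the work, as an engineer would, in place of code of your own. Each camera call takes 0.05 s, during which the arm holds its last target.

## Working session

There is one attempt and no reset: what is moved stays moved. The work goes in short steps, Python scripts to look and compute and a tool call to move; the robot and the scene stay as the last step left them, time stands still between calls to the robot, and variables do not carry over. Pictures are saved under pics/ and viewed, and the job is handed in when it is done.

Besides the shell and the picture viewer there is one more tool, called after "Emit:" as name([rows], argument=value, ...), one row to a line, values as JSON. drive_tool: Moves the arm, as the interface text tells. Its arguments: {"type":"object","properties":{"moves":{"type":"array"},"squeeze":{"type":"number"}},"required":["moves"]}

```bash
ls; mkdir -p pics; python3 - <<'E'
from workcell import readout, cams, env, finder
import cv2
s=readout.get_state(); print(s)
for n in ("scene","top","wrist"):
    cv2.imwrite(f"pics/{n}0.png",cams.read_camera(n)); p=cams.camera_params(n); print(n,p)
E
```

```text
pics
{'clock': 0.0, 'joint_pos': array([1.05543245e+00, 3.14036401e-01, 4.49761935e-02, 1.30360858e+00,
       6.44964256e-06, 1.43119685e+00]), 'qvel': array([ 0.00028277,  0.00130093,  0.00026768, -0.00198062,  0.0019811 ,
        0.00020889]), 'tau': array([-4.22994381e-04, -4.80624390e+01,  2.98535943e+01,  1.94518251e-02,
       -1.63560126e-04,  2.42801065e-06]), 'tcp_pos': array([0.21076569, 0.53442467, 0.23038726]), 'orientation': array([ 0.69444771,  0.13144639,  0.69487791, -0.13269859]), 'wrist_force': array([-0.10879255, -0.26923631, -0.50244459]), 'ft_torque': array([ 0.01332708,  0.00623335, -0.0124708 ]), 'finger_gap': 0.08513903555042646}
scene {'mtx': array([[381.38126625,   0.        , 327.81419771],
       [  0.        , 381.38126625, 201.78392461],
       [  0.        ,   0.        ,   1.        ]]), 'R': array([[ 0.21316855,  0.97685173,  0.01788469],
       [ 0.730894  , -0.14729475, -0.66640695],
       [-0.64834646,  0.15512881, -0.74537368]]), 't': array([-0.08954493, -0.32744288,  1.3973834 ])}
top {'mtx': array([[368.23654981,   0.        , 316.7000245 ],
       [  0.        , 368.23654981, 193.85114889],
       [  0.        ,   0.        ,   1.        ]]), 'R': array([[-0.0084255 , -0.99996307,  0.00169653],
       [-0.98767066,  0.00805668, -0.15633863],
       [ 0.15631918, -0.00299285, -0.98770206]]), 't': array([-0.01558765,  0.50470365,  1.10140944])}
wrist {'mtx': array([[309.70691629,   0.        , 319.80524143],
       [  0.        , 309.70691629, 197.77771322],
       [  0.        ,   0.        ,   1.        ]]), 'mount': array([[ 3.19783973e-04, -3.11467121e-01,  9.50256876e-01,
        -1.43102501e-01],
       [ 9.99999936e-01, -5.01896218e-05, -3.52974420e-04,
         1.33225674e-04],
       [ 1.57632960e-04,  9.50256929e-01,  3.11467085e-01,
        -8.15095453e-02],
       [ 0.00000000e+00,  0.00000000e+00,  0.00000000e+00,
         1.00000000e+00]])}
```

View pics/scene0.png

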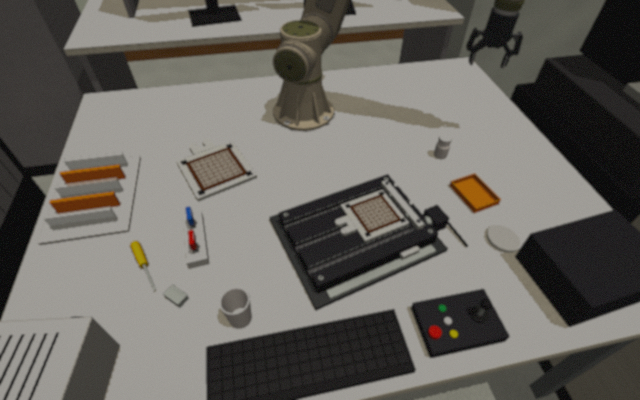

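View pics/top0.png

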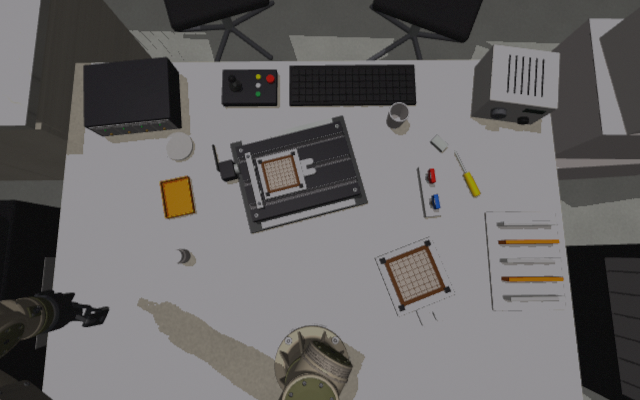

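View pics/wrist0.png

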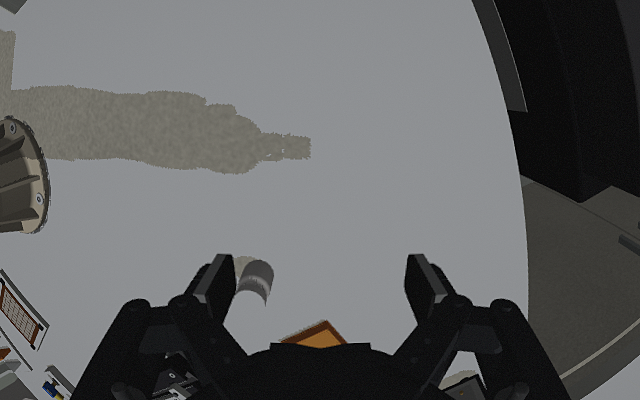

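The top view shows the stage around (300,175), with the small nest at (282,172) and its fork pointing right. The stop bar is at about x = 255. The blue stud is at (436,201) and the red one at (432,175). The larger nest at (415,275) is a decoy.

```bash
cat > h.py <<'E'
import numpy as np, cv2
from scipy.spatial.transform import Rotation as Ro
from workcell import readout, cams, env, finder
def pix2ray(n,uv,st=None):
    p=cams.camera_params(n);K=p["mtx"]
    uv=np.atleast_2d(uv).astype(float)
    if n!="wrist":
        d=np.c_[(uv[:,0]-K[0,2])/K[0,0],(uv[:,1]-K[1,2])/K[1,1],np.ones(len(uv))]
        R=p["R"];return -R.T@p["t"], d@R
    a=np.c_[(uv[:,0]-K[0,2])/K[0,0],(uv[:,1]-K[1,2])/K[1,1]]
    th=np.linalg.norm(a,axis=1);
    d=np.c_[a*(np.sinc(th/np.pi)/1)[:,None]*1,np.cos(th)]
    M=p["mount"];q=st["orientation"];Rt=Ro.from_quat(np.r_[q[1:],q[0]]).as_matrix()
    return Rt@M[:3,3]+st["tcp_pos"], d@M[:3,:3].T@Rt.T
def onz(n,uv,z,st=None):
    c,d=pix2ray(n,uv,st); return c+d*((z-c[2])/d[:,2])[:,None]
def proj(n,X,st=None):
    p=cams.camera_params(n);K=p["mtx"];X=np.atleast_2d(X)
    if n!="wrist":
        c=X@p["R"].T+p["t"]; return np.c_[c[:,0]/c[:,2]*K[0,0]+K[0,2],c[:,1]/c[:,2]*K[1,1]+K[1,2]]
    M=p["mount"];q=st["orientation"];Rt=Ro.from_quat(np.r_[q[1:],q[0]]).as_matrix()
    c=((X-st["tcp_pos"])@Rt-M[:3,3])@M[:3,:3]
    r=np.hypot(c[:,0],c[:,1]);th=np.arctan2(r,c[:,2]);
    return np.c_[K[0,2]+K[0,0]*th*c[:,0]/r,K[1,2]+K[1,1]*th*c[:,1]/r]
E
python3 - <<'E'
from h import *
zs=dict(stage=.055,stop=.063,nest=.067,nest_seat=.065,rack=.026,stud=.06,stud_fin=.06,spare=.06)
img=cams.read_camera("top")
for n,z in zs.items():
    for r in finder.regions_of("top",n)[:3]:
        m=r["pixels"]; rect=cv2.minAreaRect(cv2.findNonZero(m.astype(np.uint8)))
        b=onz("top",cv2.boxPoints(rect),z)[:,:2]; e1=b[1]-b[0];e2=b[2]-b[1]
        print(n,round(r["conf"],2),np.round(r["point"]),m.sum(),"ctr",np.round(b.mean(0),4),"e",np.round([np.linalg.norm(e1),np.degrees(np.arctan2(e1[1],e1[0])),np.linalg.norm(e2),np.degrees(np.arctan2(e2[1],e2[0]))],3))
cv2.imwrite("pics/topstage.png",cv2.resize(img[110:240,220:380],None,fx=5,fy=4.6,interpolation=cv2.INTER_CUBIC))
cv2.imwrite("pics/toprack.png",cv2.resize(img[150:230,390:490],None,fx=7,fy=7,interpolation=cv2.INTER_CUBIC))
E
```

```text
stage 0.63 [307. 177.] 9243 ctr [0.5667 0.0648] e [   0.434  -75.428    0.303 -167.382]
stage 0.41 [252. 178.] 390 ctr [0.5494 0.1732] e [ 2.50000e-02 -7.65630e+01  1.80000e-01 -1.65985e+02]
stop 0.85 [257. 179.] 380 ctr [0.5471 0.1713] e [ 2.40000e-02 -7.62730e+01  1.79000e-01 -1.65714e+02]
stop 0.73 [434. 202.] 135 ctr [ 0.4761 -0.3761] e [ 3.30000e-02 -9.04670e+01  4.30000e-02  1.76519e+02]
nest 0.94 [282. 170.] 1949 ctr [0.5699 0.0725] e [ 1.69000e-01 -7.53370e+01  1.33000e-01 -1.66119e+02]
nest 0.65 [415. 279.] 4139 ctr [ 0.2315 -0.3114] e [   0.182  -68.728    0.235 -160.52 ]
nest 0.59 [429. 190.] 599 ctr [ 0.5081 -0.3583] e [ 5.60000e-02 -8.04370e+01  1.57000e-01 -1.73625e+02]
nest_seat 0.91 [414. 278.] 4154 ctr [ 0.2328 -0.3115] e [   0.182  -68.5      0.235 -160.279]
nest_seat 0.74 [282. 170.] 1958 ctr [0.571  0.0715] e [ 1.71000e-01 -7.46780e+01  1.36000e-01 -1.65514e+02]
rack 0.96 [427. 189.] 602 ctr [ 0.5156 -0.3707] e [ 5.70000e-02 -8.21880e+01  1.61000e-01 -1.75356e+02]
rack 0.26 [437. 202.] 127 ctr [ 0.4812 -0.3866] e [ 3.10000e-02 -9.04670e+01  4.40000e-02  1.76543e+02]
stud 0.46 [436. 201.] 117 ctr [ 0.4761 -0.3747] e [ 3.10000e-02 -7.91390e+01  4.20000e-02 -1.72154e+02]
stud_fin 0.63 [435. 201.] 119 ctr [ 0.4781 -0.3757] e [ 3.00000e-02 -9.04670e+01  4.00000e-02  1.76543e+02]
stud_fin 0.38 [428. 190.] 532 ctr [ 0.5098 -0.3614] e [ 5.50000e-02 -8.08470e+01  1.53000e-01 -1.74033e+02]
spare 0.53 [429. 177.] 120 ctr [ 0.5556 -0.3679] e [ 3.1000e-02 -9.0460e+01  4.7000e-02  1.7664e+02]
```

View pics/toprack.png

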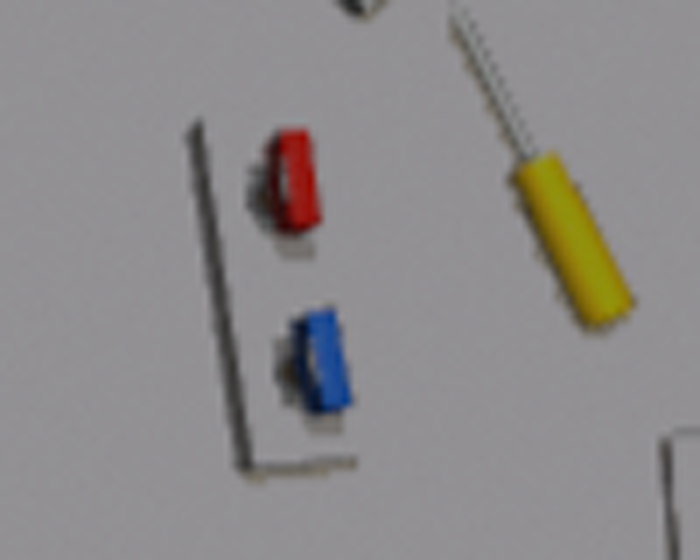

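View pics/topstage.png

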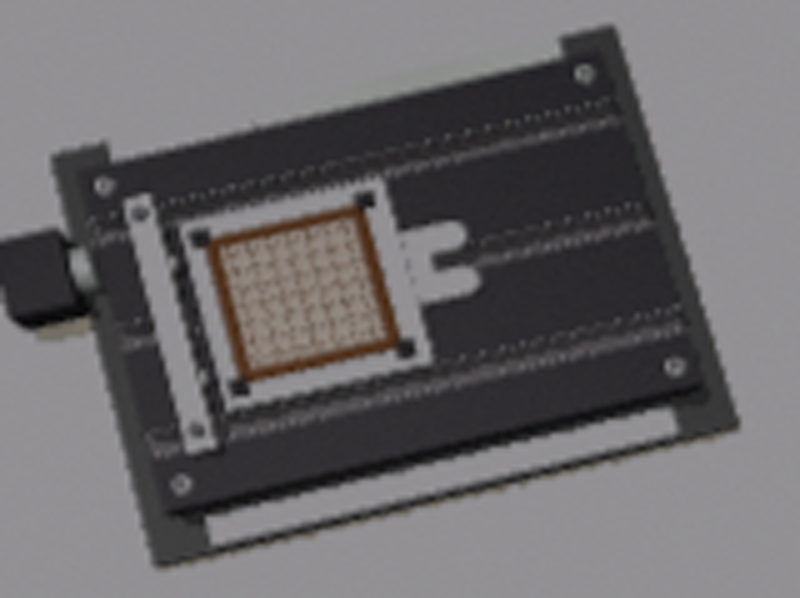

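```bash
cat >> h.py <<'E'
def Rt(st):
    q=st["orientation"]; return Ro.from_quat(np.r_[q[1:],q[0]]).as_matrix()
def down(phi):  # deg, direction of tool y
    c,s=np.cos(np.radians(phi)),np.sin(np.radians(phi)); return np.c_[[0,0,-1.],[c,s,0],[s,-c,0]]
def delta(st,pos,phi):
    R=Rt(st); sh=R.T@(np.array(pos)-st["tcp_pos"]); rv=Ro.from_matrix(R.T@down(phi)).as_rotvec()
    print("shift",np.round(sh,4),"rotvec",np.round(rv,4),"deg",np.round(np.degrees(np.linalg.norm(rv)),2))
def info(st):
    R=Rt(st); print("t",round(st["clock"],3),"tcp",np.round(st["tcp_pos"],4),"phi",round(np.degrees(np.arctan2(R[1,1],R[0,1])),2),"tilt x",np.round(R[:,0],4),"q",np.round(st["joint_pos"],3),"F",np.round(st["wrist_force"],2),"T",np.round(st["ft_torque"],3),"gap",round(st["finger_gap"],4))
E
python3 - <<'E'
from h import *
s=readout.get_state(); info(s); print(Rt(s))
for phi in (96,-84): delta(s,(0.478,-0.376,0.17),phi)
E
```

```text
t 0.6 tcp [0.211  0.5349 0.2313] phi 68.47 tilt x [ 1.e-04  1.e-04 -1.e+00] q [ 1.055  0.313  0.046  1.304 -0.     1.431] F [-0.77 -1.    0.3 ] T [ 0.051 -0.008  0.01 ] gap 0.0853
[[ 5.25592576e-05  3.66967813e-01  9.30233638e-01]
 [ 7.27591539e-05  9.30233636e-01 -3.66967816e-01]
 [-9.99999996e-01  8.69705684e-05  2.21921218e-05]]
shift [ 0.0613 -0.7494  0.5826] rotvec [-4.805e-01  0.000e+00 -1.000e-04] deg 27.53
shift [ 0.0613 -0.7494  0.5826] rotvec [ 2.6611e+00 -1.0000e-04 -1.0000e-04] deg 152.47
```

Emit:
drive_tool([
  [[0,-0.039,0.046,0,0,0,0],[0,-0.078,0.093,0,0,0,0],[0,-0.117,0.14,0,0,0,0],[0,-0.156,0.186,0,0,0,0],[0,-0.195,0.233,0,0,0,0]],
])

```text
clock: 1.23
tcp_pos: [0.3569, 0.2664, 0.2316]
orientation: [0.695, 0.132, 0.694, -0.132]
wrist_force: [1.7, 0.1, -0.9]
finger_gap: 0.0853
```

Emit:
drive_tool([
  [[0,-0.039,0.046,0,0,0,0],[0,-0.078,0.093,0,0,0,0],[0,-0.117,0.14,0,0,0,0],[0,-0.156,0.186,0,0,0,0],[0,-0.195,0.233,0,0,0,0]],
])

```text
clock: 1.85
tcp_pos: [0.503, -0.0024, 0.232]
orientation: [0.695, 0.132, 0.694, -0.132]
wrist_force: [1.4, 0.6, 0.0]
finger_gap: 0.0853
```

```bash
python3 - <<'E'
from h import *
s=readout.get_state(); info(s)
img=cams.read_camera("wrist"); cv2.imwrite("pics/w1.png",img)
s=readout.get_state(); info(s)
img=cams.read_camera("wrist"); cv2.imwrite("pics/w1b.png",img); np.save("w1b.npy",img)
import pickle; pickle.dump(s,open("s1b.pkl","wb"))
delta(s,(0.478,-0.376,0.17),96)
E
```

```text
t 1.85 tcp [ 0.503  -0.0024  0.232 ] phi 68.48 tilt x [ 2.2e-03  7.0e-04 -1.0e+00] q [-1.65e-01  1.72e-01 -1.37e-01  1.26e+00  1.00e-03  2.10e-01] F [1.39 0.63 0.  ] T [ 0.05  -0.025 -0.006] gap 0.0853
t 1.9 tcp [ 0.507  -0.0086  0.2315] phi 68.18 tilt x [ 0.0052 -0.004  -1.    ] q [-0.174  0.177 -0.132  1.256 -0.003  0.207] F [ 5.32 -4.52  1.12] T [-0.346 -0.323 -0.003] gap 0.0855
shift [ 0.0629 -0.3517  0.1093] rotvec [-0.4856  0.0058  0.0032] deg 27.83
```

View pics/w1b.png

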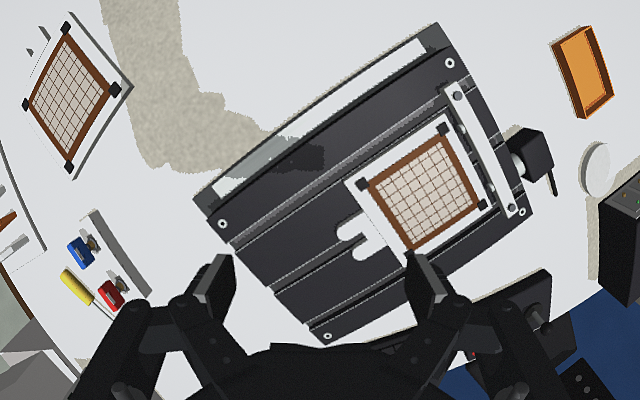

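The wrist view shows the fork at (355,237) opening to the lower left, the stop bar at (485,150) and the blue fin at (80,250). I'll zoom in to fit the slot.

```bash
python3 - <<'E'
import cv2
i=cv2.imread("pics/w1b.png")
cv2.imwrite("pics/w1z.png",cv2.resize(i[180:350,190:400],None,fx=3.5,fy=3.5,interpolation=cv2.INTER_CUBIC))
cv2.imwrite("pics/w1y.png",cv2.resize(i[60:230,380:550],None,fx=3.5,fy=3.5,interpolation=cv2.INTER_CUBIC))
E
```

```text
(no output)
```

View pics/w1z.png

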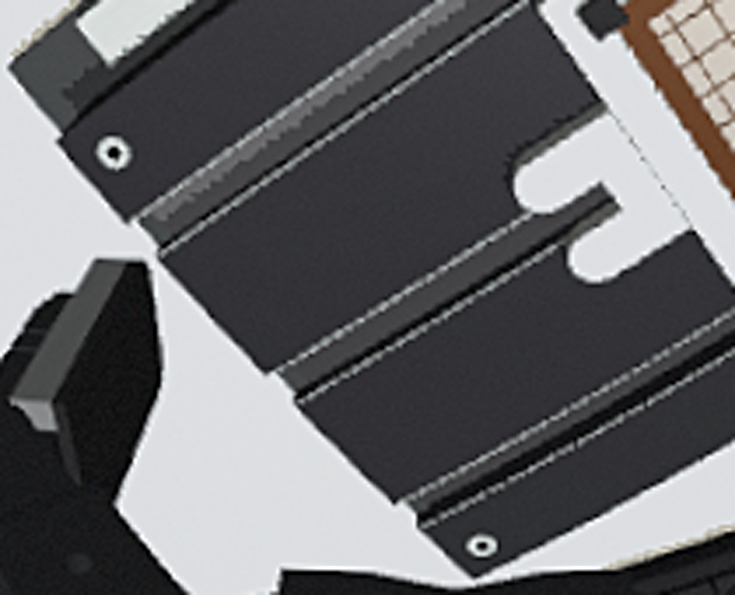

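View pics/w1y.png

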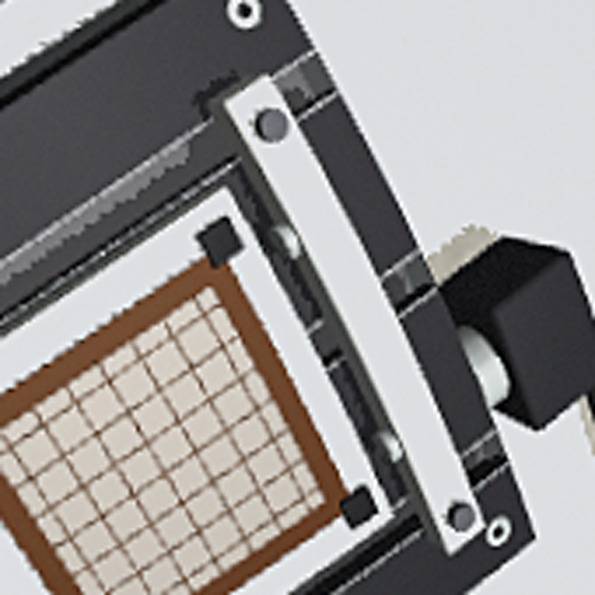

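```bash
python3 - <<'E'
from h import *
import pickle; s=pickle.load(open("s1b.pkl","rb"))
Z=lambda a:np.array(a)/3.5+[190,180]; Y=lambda a:np.array(a)/3.5+[380,60]
w=lambda p,z:onz("wrist",p,z,s)
m=w([Z((270,374)),Z((297,402)),Z((535,214)),Z((565,248)),Y((385,275)),Y((402,315))],.055); print("slot edges\n",m)
c=(m[0::2]+m[1::2])/2; print("centres",c); d=c[2]-c[0]; print("angle y",np.degrees(np.arctan2(d[1],d[0])),np.linalg.norm(d), "widths",np.linalg.norm(m[0::2]-m[1::2],axis=1))
sc=w([Z((113,152)),Z((482,545)),Y((244,10)),Y((498,530))],.055); print("screws",sc, sc.mean(0)); 
for a,b in ((0,2),(1,3),(0,1),(2,3)):
    d=sc[b]-sc[a]; print(a,b,np.linalg.norm(d),np.degrees(np.arctan2(d[1],d[0])))
f=w([Z((603,185)),Z((620,207)),Z((517,195)),Z((573,268)),Z((530,207)),Z((572,240))],.065); print("fork closed end",f[:2],f[:2].mean(0),"tips",f[2:])
print("fin blue approx", w([(80,243)],.074))
E
```

```text
slot edges
 [[ 0.61448304 -0.12317893  0.055     ]
 [ 0.62919392 -0.11943871  0.055     ]
 [ 0.58824296 -0.0129057   0.055     ]
 [ 0.60404861 -0.00797197  0.055     ]
 [ 0.53556341  0.18942437  0.055     ]
 [ 0.55073885  0.19255374  0.055     ]]
centres [[ 0.62183848 -0.12130882  0.055     ]
 [ 0.59614579 -0.01043884  0.055     ]
 [ 0.54315113  0.19098905  0.055     ]]
angle y 104.1420229412332 0.3220584689537818 widths [0.01517891 0.01655778 0.01549474]
screws [[ 0.51669829 -0.13476725  0.055     ]
 [ 0.72087776 -0.0827904   0.055     ]
 [ 0.44041008  0.1665983   0.055     ]
 [ 0.64421565  0.21853581  0.055     ]] [0.58055044 0.04189411 0.055     ]
0 2 0.31087149057088037 104.20553922864102
1 3 0.31092533760540003 104.27411070979159
0 1 0.21069135597702612 14.282121028459224
2 3 0.2103193201771795 14.296865009576912
fork closed end [[0.5818985  0.01170901 0.065     ]
 [0.59137694 0.01429475 0.065     ]] [0.58663772 0.01300188 0.065     ] tips [[ 0.57484268 -0.01476438  0.065     ]
 [ 0.60667994 -0.00706276  0.065     ]
 [ 0.58036356 -0.01241718  0.065     ]
 [ 0.59670605 -0.00394187  0.065     ]]
fin blue approx [[ 0.46131191 -0.3505659   0.074     ]]
```

Emit:
drive_tool([
  [[0.0,-0.044,0.012,0,0,0,0],[0,-0.088,0.025,0,0,0,0],[0,-0.132,0.038,-0.1,0,0,0],[0.0,-0.176,0.052,-0.2,0,0,0],[0.01,-0.22,0.066,-0.3,0.002,0,0]],
])

```text
clock: 2.58
tcp_pos: [0.4845, -0.2353, 0.2224]
orientation: [0.708, 0.027, 0.705, -0.028]
wrist_force: [0.4, 0.2, -1.1]
finger_gap: 0.0853
```

```bash
python3 - <<'E'
from h import *
s=readout.get_state(); info(s)
delta(s,(0.478,-0.376,0.17),96)
E
```

```text
t 2.575 tcp [ 0.4845 -0.2353  0.2224] phi 85.51 tilt x [ 0.003  -0.0016 -1.    ] q [-0.601  0.242 -0.071  1.254  0.    -0.523] F [ 0.37  0.16 -1.06] T [-0.006 -0.016  0.07 ] gap 0.0853
shift [ 0.0526 -0.1407  0.0043] rotvec [-0.183   0.0029  0.0017] deg 10.49
```

Emit:
drive_tool([
  [[0.012,-0.04,0.001,-0.05,0,0,0],[0.025,-0.08,0.002,-0.1,0,0,0],[0.04,-0.12,0.003,-0.15,0.0,0,0],[0.05,-0.1407,0.004,-0.183,0.003,0.0017,0],[0.0526,-0.1407,0.0043,-0.183,0.0029,0.0017,0]],
])

```text
clock: 3.2
tcp_pos: [0.4776, -0.3765, 0.1689]
orientation: [0.706, -0.036, 0.706, 0.037]
wrist_force: [0.4, 0.5, -0.6]
finger_gap: 0.0856
```

```bash
python3 - <<'E'
from h import *
import pickle
cams.read_camera("wrist")
s=readout.get_state(); info(s)
img=cams.read_camera("wrist"); cv2.imwrite("pics/w2.png",img); pickle.dump(s,open("s2.pkl","wb"))
info(readout.get_state())
for n in ("stud","rack","spare"):
    for r in finder.regions_of("wrist",n)[:2]: print(n,r["conf"],r["point"],r["pixels"].sum())
cv2.imwrite("pics/w2z.png",cv2.resize(img[100:300,200:440],None,fx=3,fy=3,interpolation=cv2.INTER_CUBIC))
E
```

```text
t 3.25 tcp [ 0.4777 -0.3755  0.1691] phi 95.93 tilt x [-0.001   0.0017 -1.    ] q [-0.798  0.401  0.019  1.191  0.    -0.902] F [-0.8   0.34 -0.43] T [-0.004 -0.017  0.002] gap 0.0856
t 3.3 tcp [ 0.4779 -0.375   0.1697] phi 95.99 tilt x [-6.0e-04  1.3e-03 -1.0e+00] q [-0.798  0.4    0.02   1.192  0.    -0.902] F [-0.52  0.14  0.52] T [ 0.015  0.021 -0.02 ] gap 0.0855
stud 0.57 [317.4, 194.1] 1047
stud 0.57 [191.7, 221.8] 1676
rack 0.71 [324.4, 204.9] 5808
rack 0.41 [313.5, 192.4] 1065
spare 0.76 [315.4, 272.7] 913
spare 0.67 [318.9, 194.4] 1070
```

View pics/w2z.png

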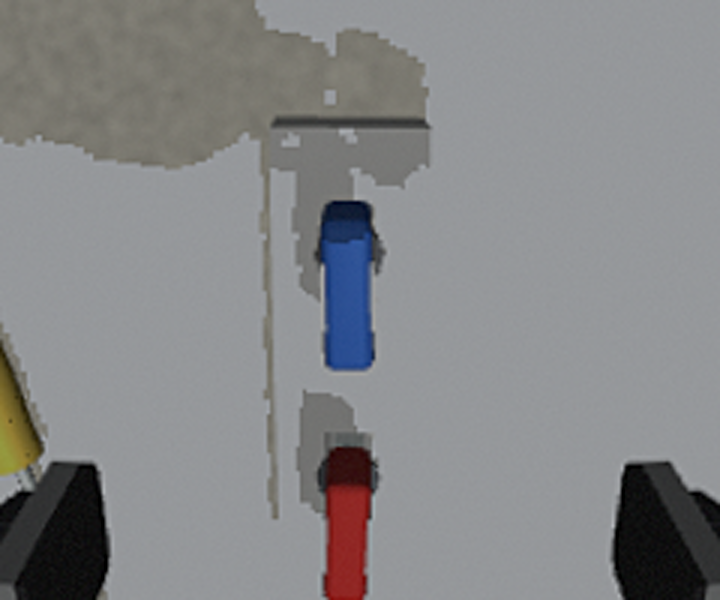

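```bash
python3 - <<'E'
from h import *
import pickle; s=pickle.load(open("s2.pkl","rb"))
Z=lambda a:np.array(a)/3+[200,100]
P=onz("wrist",[Z(a) for a in((322.5,240),(371,240),(326.5,369),(374,369))],.074,s); print(P,P.mean(0))
print([np.linalg.norm(P[a]-P[b]) for a,b in((0,1),(2,3),(0,2),(1,3))], [np.degrees(np.arctan2(*(P[b]-P[a])[1::-1])) for a,b in ((0,2),(1,3))])
r=onz("wrist",[Z((348,590)),Z((348,305))],.074,s);print(r)
# rack near edge
e=onz("wrist",[Z((273,120)),Z((428,122))],.026,s); print(e,np.degrees(np.arctan2(*(e[1]-e[0])[1::-1])),np.linalg.norm(e[1]-e[0]),e.mean(0))
delta(readout.get_state(),(P.mean(0)[0],P.mean(0)[1],.043),96)
E
```

```text
[[ 0.46046657 -0.38616889  0.074     ]
 [ 0.45915213 -0.37337614  0.074     ]
 [ 0.49719973 -0.38170987  0.074     ]
 [ 0.49583981 -0.36858327  0.074     ]] [ 0.47816456 -0.37745954  0.074     ]
[np.float64(0.012860102346238371), np.float64(0.013196857016189905), np.float64(0.037002811633206664), np.float64(0.03699942097402488)] [np.float64(6.921231554050019), np.float64(7.442944685034027)]
[[ 0.57183812 -0.36836369  0.074     ]
 [ 0.47788552 -0.37762826  0.074     ]]
[[ 0.43643463 -0.40563777  0.026     ]
 [ 0.43217426 -0.35783145  0.026     ]] 95.09259368606232 0.047995786266515406 [ 0.43430444 -0.38173461  0.026     ]
shift [ 0.1278 -0.0024 -0.0006] rotvec [0.0011 0.0006 0.0003] deg 0.07
```

Emit:
drive_tool([
  [[0.04,-0.002,-0.002,0,0,0,100],[0.08,-0.002,-0.002,-0.01,0,0,100],[0.11,-0.002,-0.002,-0.01,0.0,0,100],[0.126,-0.002,-0.002,-0.01,0.0006,0.0003,100],[0.126,-0.002,-0.002,-0.01,0.0006,0.0003,100]],
], squeeze=60)

```text
clock: 4.08
tcp_pos: [0.4765, -0.3763, 0.0443]
orientation: [0.706, -0.041, 0.706, 0.042]
wrist_force: [0.1, 0.4, 0.3]
finger_gap: 0.0519
```

```bash
python3 - <<'E'
from h import *
s=readout.get_state(); info(s)
img=cams.read_camera("wrist"); cv2.imwrite("pics/w3.png",img)
info(readout.get_state())
E
```

```text
t 4.075 tcp [ 0.4765 -0.3763  0.0443] phi 96.67 tilt x [-0.001  0.001 -1.   ] q [-0.801  0.49  -0.166  0.917 -0.    -0.917] F [0.08 0.39 0.28] T [-0.054  0.013  0.005] gap 0.0519
t 4.125 tcp [ 0.4771 -0.3771  0.0454] phi 96.66 tilt x [ 4.e-04 -4.e-04 -1.e+00] q [-0.801  0.489 -0.164  0.917 -0.    -0.917] F [ 0.49 -0.46  0.65] T [0.035 0.045 0.001] gap 0.0517
```

View pics/w3.png

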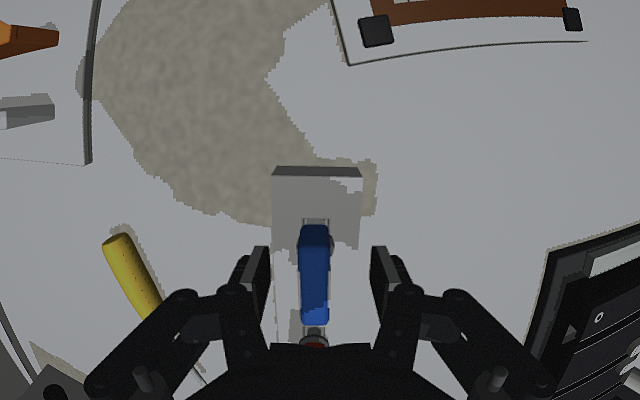

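Emit:
drive_tool([
  [[0.001,-0.002,0,0,0,0,100],[0.002,-0.002,0,0,0,0,150],[0.002,-0.002,0,0,0.0,0,255],[0.002,-0.002,0,0,0,0,255],[0.002,-0.002,0,0,0,0,255]],
], squeeze=60)

```text
clock: 4.75
tcp_pos: [0.4776, -0.3793, 0.044]
orientation: [0.706, -0.041, 0.706, 0.041]
wrist_force: [0.8, 0.6, 4.5]
finger_gap: 0.0129
```

Emit:
drive_tool([
  [[0,0,0,0,0,0,255],[0,0,0,0,0,0,255],[0,0,0,0,0,0,255],[0,0,0,0,0,0,255],[0,0,0,0,0,0,255]],
])

```text
clock: 5.38
tcp_pos: [0.4776, -0.3793, 0.044]
orientation: [0.706, -0.041, 0.706, 0.041]
wrist_force: [-0.2, 0.3, 2.3]
finger_gap: 0.0129
```

```bash
python3 - <<'E'
from h import *
s=readout.get_state(); info(s)
img=cams.read_camera("wrist"); cv2.imwrite("pics/w4.png",img[150:400,200:440])
s=readout.get_state(); info(s)
E
```

```text
t 5.375 tcp [ 0.4776 -0.3793  0.044 ] phi 96.66 tilt x [ 0.001 -0.001 -1.   ] q [-0.803  0.493 -0.162  0.915  0.    -0.919] F [-0.25  0.33  2.29] T [0.128 0.109 0.053] gap 0.0129
t 5.425 tcp [ 0.4776 -0.3793  0.044 ] phi 96.66 tilt x [ 0.001 -0.001 -1.   ] q [-0.803  0.493 -0.162  0.915  0.    -0.919] F [-0.14  0.59  3.18] T [ 0.12   0.086 -0.017] gap 0.0129
```

View pics/w4.png

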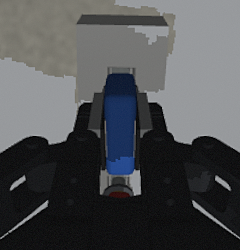

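Emit:
drive_tool([
  [[-0.02,0,0,0,0,0,255],[-0.05,0,0,0,0,0,255],[-0.08,0,0,0,0,0,255],[-0.1,0,0,0,0,0,255],[-0.1,0,0,0,0,0,255]],
])

```text
clock: 6.05
tcp_pos: [0.4781, -0.3799, 0.1451]
orientation: [0.707, -0.042, 0.705, 0.04]
wrist_force: [0.7, 0.7, -1.1]
finger_gap: 0.0129
```

Emit:
drive_tool([
  [[0,0.03,0.016,-0.17,0,0,255],[0,0.065,0.032,-0.34,0,0,255],[0,0.098,0.048,-0.51,0,0,255],[0,0.131,0.064,-0.68,0,0,255],[0,0.164,0.08,-0.85,0,0,255]],
])

```text
clock: 6.68
tcp_pos: [0.5379, -0.2062, 0.1427]
orientation: [0.625, -0.331, 0.625, 0.33]
wrist_force: [0.6, 0.3, -2.2]
finger_gap: 0.013
```

```bash
python3 - <<'E'
from h import *
s=readout.get_state(); info(s)
delta(s,(0.6003,-.0356,.14),194.26)
E
```

```text
t 6.675 tcp [ 0.5379 -0.2062  0.1427] phi 145.67 tilt x [ 3.0e-04 -1.5e-03 -1.0e+00] q [-5.050e-01  3.540e-01 -1.160e-01  1.099e+00 -1.000e-03 -1.476e+00] F [ 0.6   0.28 -2.18] T [-0.015 -0.039  0.002] gap 0.013
shift [0.0025 0.0447 0.176 ] rotvec [-8.48e-01 -1.50e-03  5.00e-04] deg 48.59
```

Emit:
drive_tool([
  [[0,0.009,0.035,-0.17,0,0,255],[0,0.018,0.07,-0.34,0,0,255],[0,0.027,0.105,-0.51,0,0,255],[0,0.036,0.14,-0.68,0,0,255],[0.0025,0.0447,0.176,-0.848,-0.0015,0.0005,255]],
])

```text
clock: 7.3
tcp_pos: [0.5997, -0.0343, 0.1381]
orientation: [0.432, -0.559, 0.433, 0.56]
wrist_force: [0.6, -0.3, -0.9]
finger_gap: 0.0131
```

```bash
python3 - <<'E'
from h import *
import pickle
for k in range(2): cams.read_camera("wrist")
s=readout.get_state(); info(s)
img=cams.read_camera("wrist"); cv2.imwrite("pics/w5.png",img); pickle.dump(s,open("s5.pkl","wb"))
info(readout.get_state())
delta(s,(0.6003,-.0356,.14),194.26)
E
```

```text
t 7.4 tcp [ 0.6    -0.0322  0.1377] phi -165.38 tilt x [-0.0027  0.0017 -1.    ] q [-1.880e-01  4.060e-01 -5.200e-02  1.116e+00  1.000e-03 -2.014e+00] F [ 0.13 -0.1  -0.63] T [ 0.005  0.009 -0.014] gap 0.0131
t 7.45 tcp [ 0.5995 -0.0338  0.1379] phi -165.6 tilt x [-3.1e-03  5.0e-04 -1.0e+00] q [-0.19   0.406 -0.052  1.116 -0.    -2.012] F [-0.51  1.06 -1.42] T [-0.004  0.019 -0.046] gap 0.0131
shift [-0.0024  0.0005 -0.0034] rotvec [ 0.0063  0.0023 -0.0022] deg 0.41
```

View pics/w5.png

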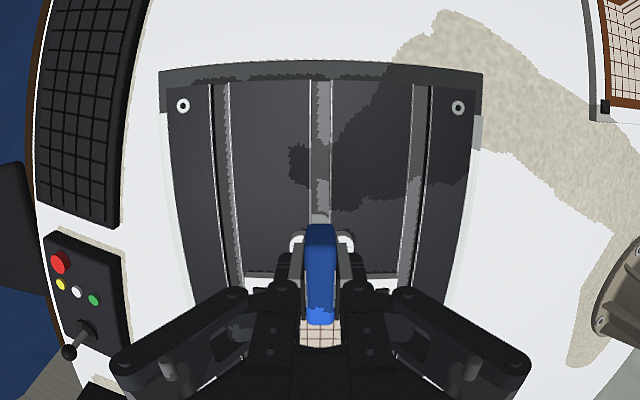

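```bash
python3 - <<'E'
import cv2
i=cv2.imread("pics/w5.png")
cv2.imwrite("pics/w5z.png",cv2.resize(i[190:350,250:390],None,fx=4.5,fy=3.7,interpolation=cv2.INTER_CUBIC))
cv2.imwrite("pics/w5y.png",cv2.resize(i[60:230,280:360],None,fx=7,fy=3.5,interpolation=cv2.INTER_CUBIC))
E
```

```text
(no output)
```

View pics/w5z.png

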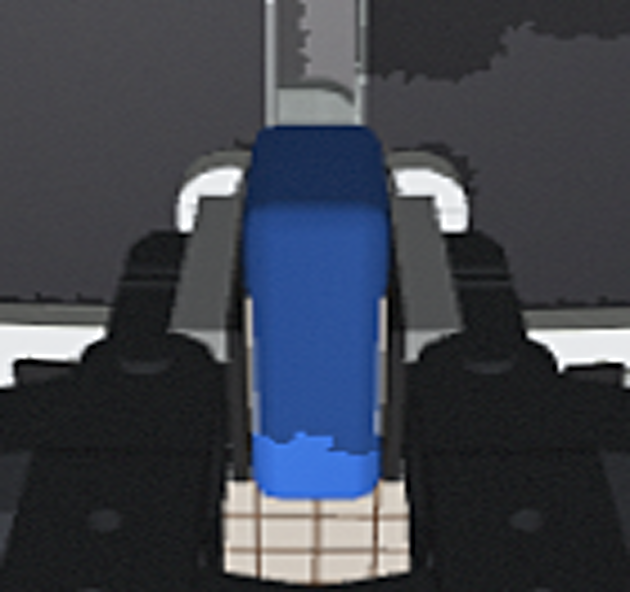

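View pics/w5y.png

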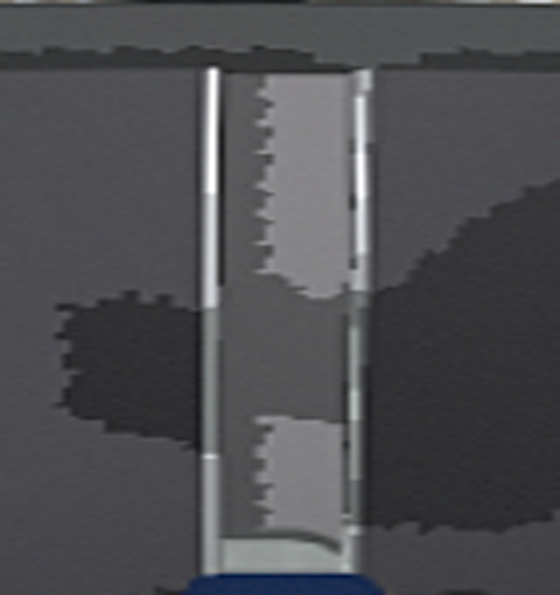

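```bash
cat >>h.py <<'E'
C=np.array([.5806,.0419]);ang=np.radians(104.26);U=np.array([np.cos(ang),np.sin(ang)]);V=np.array([np.sin(ang),-np.cos(ang)])
def stg(p): d=np.atleast_2d(p)[:,:2]-C; return np.c_[d@V,d@U]
E
python3 - <<'E'
from h import *
import pickle; s=pickle.load(open("s5.pkl","rb"))
Y=lambda a:np.array(a)/[7,3.5]+[280,60]
L=onz("wrist",[Y((203,75)),Y((372,75)),Y((203,560)),Y((357,560)),Y((203,300)),Y((368,300))],.055,s)
print("stage xy mm",np.round(stg(L)*1e3,2)); c=(L[0::2]+L[1::2])/2; print(np.round(stg(c)*1e3,2))
d=c[1]-c[0]; print(np.degrees(np.arctan2(d[1],d[0])))
print("tcp",stg(s["tcp_pos"])*1e3)
sc=onz("wrist",[(182.5,106),(458,107.5)],.055,s); print("screws",stg(sc)*1e3, "expected +-105,-155")
# screw line angle
d=sc[0]-sc[1];print(np.degrees(np.arctan2(d[1],d[0])))
Z=lambda a:np.array(a)/[4.5,3.7]+[250,190]
f=onz("wrist",[Z((178,200)),Z((470,200))],.065,s);print("lug sides",stg(f)*1e3)
print("head", np.round(stg(onz("wrist",[Y((218,545)),Y((340,545))],.108,s))*1e3,2))
t=onz("wrist",[Z((320,157)),],.065,s);print("lug tip",stg(onz("wrist",[Z((215,167)),Z((430,167))],.065,s))*1e3)
E
```

```text
stage xy mm [[   7.42 -168.72]
 [  -9.79 -168.85]
 [   7.57  -62.94]
 [  -9.76  -63.03]
 [   7.35 -121.61]
 [  -9.94 -121.71]]
[[  -1.19 -168.78]
 [  -1.09  -62.98]
 [  -1.3  -121.66]]
104.20815448825643
tcp [[  0.52289981 -76.59150426]]
screws [[ 104.68132976 -154.83381393]
 [-106.54584793 -155.03558281]] expected +-105,-155
14.314730180556543
lug sides [[ 22.57962827 -46.59032663]
 [-28.07250636 -46.78975638]]
head [[  4.56 -87.62]
 [ -5.89 -87.67]]
lug tip [[ 15.97120635 -54.38819908]
 [-20.78247839 -54.54623537]]
```

```bash
python3 - <<'E'
from h import *
s=readout.get_state(); info(s)
p=C-.080*U; print(p); delta(s,(*p,.102),194.22)
E
```

```text
t 7.45 tcp [ 0.5995 -0.0338  0.1379] phi -165.6 tilt x [-3.1e-03  5.0e-04 -1.0e+00] q [-0.19   0.406 -0.052  1.116 -0.    -2.012] F [-0.51  1.06 -1.42] T [-0.004  0.019 -0.046] gap 0.0131
[ 0.6003058  -0.03563503]
shift [ 0.0358 -0.0004 -0.002 ] rotvec [ 0.0032  0.0012 -0.0029] deg 0.25
```

Emit:
drive_tool([
  [[0.012,0,-0.002,0.003,0.001,-0.003,255],[0.024,0,-0.002,0.003,0.001,-0.003,255],[0.036,-0.0004,-0.002,0.003,0.001,-0.003,255],[0.036,-0.0004,-0.002,0.003,0.001,-0.003,255],[0.036,-0.0004,-0.002,0.003,0.001,-0.003,255]],
])

```text
clock: 8.07
tcp_pos: [0.6004, -0.0359, 0.102]
orientation: [-0.435, 0.558, -0.434, -0.558]
wrist_force: [1.1, 0.3, -1.3]
finger_gap: 0.0132
```

```bash
python3 - <<'E'
from h import *
import pickle
for k in range(2): cams.read_camera("wrist")
s=readout.get_state(); info(s);print(stg(s["tcp_pos"])*1e3)
img=cams.read_camera("wrist"); cv2.imwrite("pics/w6.png",img); pickle.dump(s,open("s6.pkl","wb"))
s=readout.get_state();info(s);print(stg(s["tcp_pos"])*1e3)
cv2.imwrite("pics/w6z.png",cv2.resize(img[60:260,270:370],None,fx=6,fy=3,interpolation=cv2.INTER_CUBIC))
cv2.imwrite("pics/s6.png",cams.read_camera("scene")[170:310,260:460].repeat(4,0).repeat(4,1))
E
```

```text
t 8.175 tcp [ 0.6008 -0.0358  0.1024] phi -165.78 tilt x [ 0.0012  0.     -1.    ] q [-0.193  0.429 -0.108  1.033  0.    -2.012] F [ 0.04  0.05 -0.59] T [-0.003 -0.004  0.066] gap 0.013
[[  0.39980028 -80.27161429]]
t 8.225 tcp [ 0.6008 -0.0357  0.1025] phi -165.77 tilt x [ 0.0013  0.     -1.    ] q [-0.193  0.429 -0.108  1.033  0.    -2.012] F [-0.33 -1.5  -1.9 ] T [0.019 0.001 0.023] gap 0.0131
[[  0.46983939 -80.19947563]]
```

View pics/w6z.png

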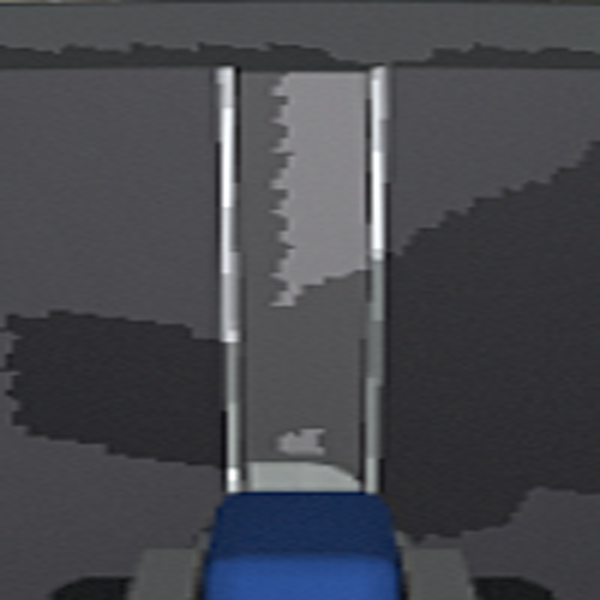

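View pics/s6.png

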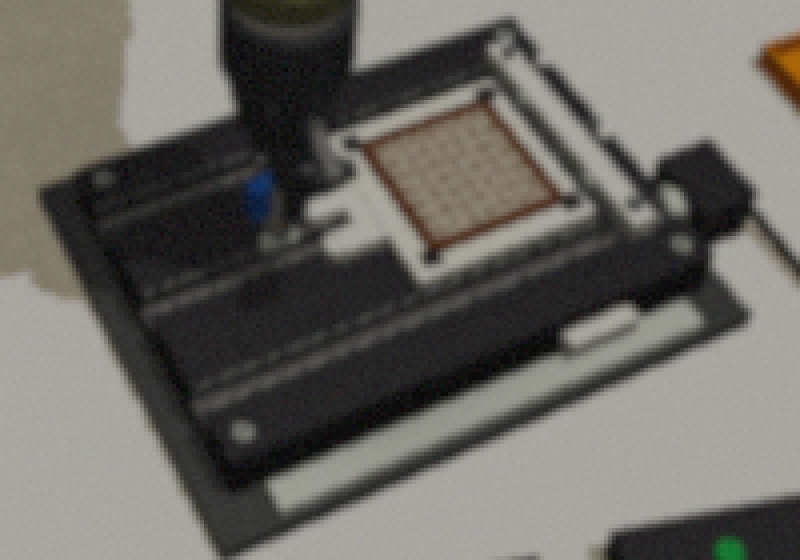

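Emit:
drive_tool([
  [[0.005,0,0,0,0,0,255],[0.01,0,0,0,0,0,255],[0.014,0,0,0,0,0,255],[0.018,0,0,0,0,0,255],[0.0205,0,0,0,0,0,255]],
])

```text
clock: 8.9
tcp_pos: [0.6006, -0.0356, 0.0815]
orientation: [-0.434, 0.558, -0.434, -0.558]
wrist_force: [0.4, -0.2, -2.2]
finger_gap: 0.0133
```

```bash
python3 - <<'E'
from h import *
cams.read_camera("wrist")
s=readout.get_state(); info(s);print(stg(s["tcp_pos"])*1e3)
img=cams.read_camera("wrist")
cv2.imwrite("pics/w7z.png",cv2.resize(img[60:260,270:370],None,fx=6,fy=3,interpolation=cv2.INTER_CUBIC))
E
```

```text
t 8.95 tcp [ 0.6005 -0.0356  0.0813] phi -165.77 tilt x [ 4.e-04  2.e-04 -1.e+00] q [-0.193  0.446 -0.137  0.987  0.    -2.012] F [ 0.13 -0.19 -0.78] T [ 0.024  0.049 -0.049] gap 0.013
[[  0.15000852 -80.01526432]]
```

View pics/w7z.png

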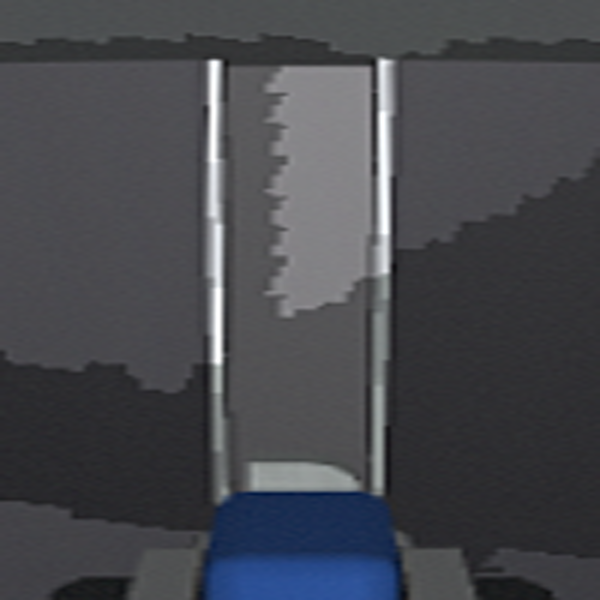

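The head is in the mouth, centred and with no contact force. Next I lower it to touch, to calibrate the height: flange on the plate puts the stud origin at z = 35 mm.

Emit:
drive_tool([
  [[0.002,0,0,0,0,0,255],[0.004,0,0,0,0,0,255],[0.006,0,0,0,0,0,255],[0.0075,0,0,0,0,0,255],[0.008,0,0,0,0,0,255]],
])

```text
clock: 9.62
tcp_pos: [0.6004, -0.0356, 0.0734]
orientation: [-0.434, 0.558, -0.434, -0.558]
wrist_force: [0.4, 0.5, -1.9]
finger_gap: 0.0129
```

Emit:
drive_tool([
  [[0.0005,0,0,0,0,0,255],[0.001,0,0,0,0,0,255],[0.0015,0,0,0,0,0,255],[0.002,0,0,0,0,0,255],[0.002,0,0,0,0,0,255]],
])

```text
clock: 10.25
tcp_pos: [0.6004, -0.0356, 0.0713]
orientation: [-0.434, 0.558, -0.434, -0.558]
wrist_force: [0.5, 0.3, -0.9]
finger_gap: 0.0129
```

```bash
python3 - <<'E'
from h import *
s=readout.get_state(); info(s);print(stg(s["tcp_pos"])*1e3)
E
```

```text
t 10.25 tcp [ 0.6004 -0.0356  0.0713] phi -165.77 tilt x [ 3.e-04  2.e-04 -1.e+00] q [-0.193  0.454 -0.15   0.966  0.    -2.012] F [ 0.45  0.29 -0.88] T [-0.027  0.005 -0.029] gap 0.0129
[[  0.11020255 -80.02039192]]
```

Emit:
drive_tool([
  [[0.0005,0,0,0,0,0,255],[0.001,0,0,0,0,0,255],[0.0012,0,0,0,0,0,255],[0.0012,0,0,0,0,0,255],[0.0012,0,0,0,0,0,255]],
])

```text
clock: 10.88
tcp_pos: [0.6005, -0.0356, 0.0711]
orientation: [-0.434, 0.558, -0.434, -0.558]
wrist_force: [-2.6, 0.5, 4.9]
finger_gap: 0.0135
```

Emit:
drive_tool([
  [[-0.003,0,0,0,0,0,255],[-0.007,0,0,0,0,0,255],[-0.012,0.0005,0,0,0,0,255],[-0.012,0.0008,0,0,0,0,255],[-0.012,0.0008,0,0,0,0,255]],
])

```text
clock: 11.5
tcp_pos: [0.5996, -0.0359, 0.083]
orientation: [-0.434, 0.558, -0.434, -0.558]
wrist_force: [-1.0, -0.2, -0.8]
finger_gap: 0.013
```

```bash
python3 - <<'E'
from h import *
import pickle
cams.read_camera("scene")
s=readout.get_state(); info(s);print(stg(s["tcp_pos"])*1e3)
img=cams.read_camera("wrist");pickle.dump(s,open("s8.pkl","wb"))
cv2.imwrite("pics/w8.png",img)
cv2.imwrite("pics/w8z.png",cv2.resize(img[170:290,260:380],None,fx=6,fy=5,interpolation=cv2.INTER_CUBIC))
E
```

```text
t 11.55 tcp [ 0.5996 -0.0358  0.0829] phi -165.77 tilt x [ 8.e-04  0.e+00 -1.e+00] q [-0.193  0.443 -0.138  0.99   0.    -2.012] F [ 0.09  0.21 -1.39] T [ 0.002 -0.002 -0.007] gap 0.013
[[ -0.71661869 -80.02597291]]
```

View pics/w8z.png

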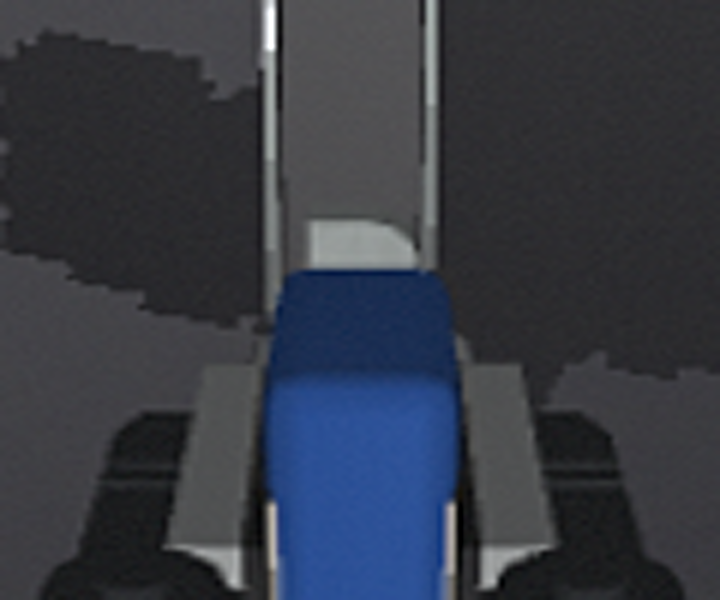

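Emit:
drive_tool([
  [[0,-0.0003,0.004,0,0,0,255],[0,-0.0003,0.009,0,0,0,255],[0,-0.0003,0.014,0,0,0,255],[0,-0.0003,0.018,0,0,0,255],[0,-0.0003,0.022,0,0,0,255]],
])

```text
clock: 12.22
tcp_pos: [0.5944, -0.014, 0.0829]
orientation: [-0.434, 0.558, -0.434, -0.558]
wrist_force: [-0.5, 0.3, -0.6]
finger_gap: 0.013
```

```bash
python3 - <<'E'
from h import *
s=readout.get_state(); info(s);print(stg(s["tcp_pos"])*1e3)
img=cams.read_camera("wrist")
cv2.imwrite("pics/w9z.png",cv2.resize(img[170:290,260:380],None,fx=6,fy=5,interpolation=cv2.INTER_CUBIC))
E
```

```text
t 12.225 tcp [ 0.5944 -0.014   0.0829] phi -165.76 tilt x [ 7.e-04  1.e-04 -1.e+00] q [-0.159  0.432 -0.155  0.983  0.    -1.978] F [-0.5   0.27 -0.65] T [-0.024 -0.014  0.101] gap 0.013
[[ -0.44431196 -57.61511903]]
```

View pics/w9z.png

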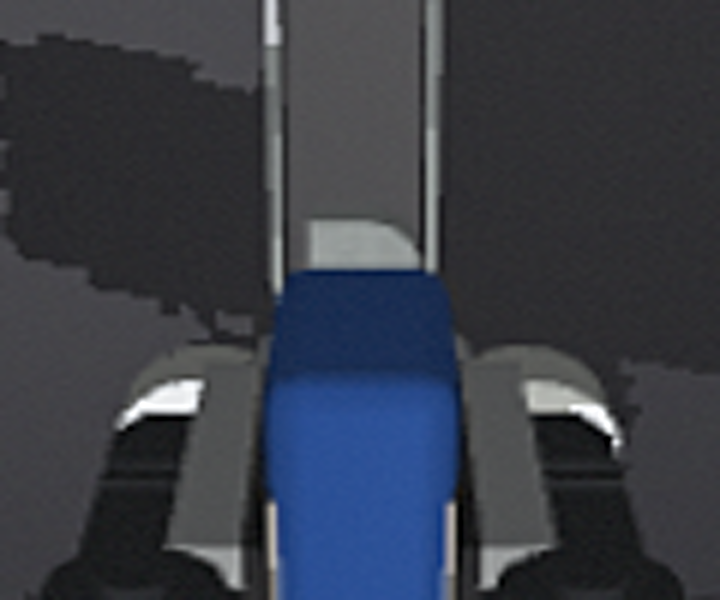

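Emit:
drive_tool([
  [[0,0,0.004,0,0,0,255],[0,0,0.008,0,0,0,255],[0,0,0.012,0,0,0,255],[0,0,0.015,0,0,0,255],[0,0,0.018,0,0,0,255]],
])

```text
clock: 12.9
tcp_pos: [0.5897, 0.004, 0.0829]
orientation: [-0.434, 0.558, -0.434, -0.558]
wrist_force: [0.6, 0.0, -2.0]
finger_gap: 0.0128
```

```bash
cat >>h.py <<'E'
def fs():
    s=readout.get_state(); R=Rt(s); print(round(s["clock"],2),"VU mm",np.round(stg(s["tcp_pos"])[0]*1e3,2),"z",round(s["tcp_pos"][2]*1e3,2),"F tool(x,y,z)",np.round(R.T@s["wrist_force"],2),"T tool",np.round(R.T@s["ft_torque"],3),"phi",round(np.degrees(np.arctan2(R[1,1],R[0,1])),2),"tilt",np.round(R[:2,0],4),"gap",round(s["finger_gap"],4))
E
python3 -c "
from h import *
fs()"
```

```text
12.9 VU mm [ -0.5  -38.96] z 82.86 F tool(x,y,z) [ 2.   -0.62 -0.12] T tool [0.006 0.009 0.009] phi -165.74 tilt [0.0004 0.0004] gap 0.0128
```

Emit:
drive_tool([
  [[0,0,0.0016,0,0,0,255],[0,0,0.0032,0,0,0,255],[0,0,0.0048,0,0,0,255],[0,0,0.0064,0,0,0,255],[0,0,0.008,0,0,0,255]],
])

```text
clock: 13.52
tcp_pos: [0.5879, 0.0115, 0.0829]
orientation: [-0.434, 0.558, -0.434, -0.558]
wrist_force: [-0.1, -2.9, -1.3]
finger_gap: 0.0133
```

```bash
python3 -c "
from h import *
fs()
img=cams.read_camera('wrist');fs()
cv2.imwrite('pics/w10.png',img)
img=cams.read_camera('top');fs()
cv2.imwrite('pics/t10.png',cv2.resize(img[110:240,220:380],None,fx=5,fy=4.6,interpolation=cv2.INTER_CUBIC))"
```

```text
13.53 VU mm [ -0.39 -31.27] z 82.91 F tool(x,y,z) [ 1.28  0.84 -2.81] T tool [0.053 0.629 0.033] phi -165.76 tilt [ 0.0008 -0.0001] gap 0.0133
13.57 VU mm [ -0.45 -31.01] z 82.9 F tool(x,y,z) [ 0.76 -0.24 -1.33] T tool [-0.009  0.551  0.006] phi -165.75 tilt [0.0006 0.0001] gap 0.013
13.62 VU mm [ -0.42 -31.  ] z 82.91 F tool(x,y,z) [ 1.64 -0.4  -1.3 ] T tool [-0.016  0.486 -0.019] phi -165.74 tilt [0.0006 0.0002] gap 0.0131
```

View pics/t10.png

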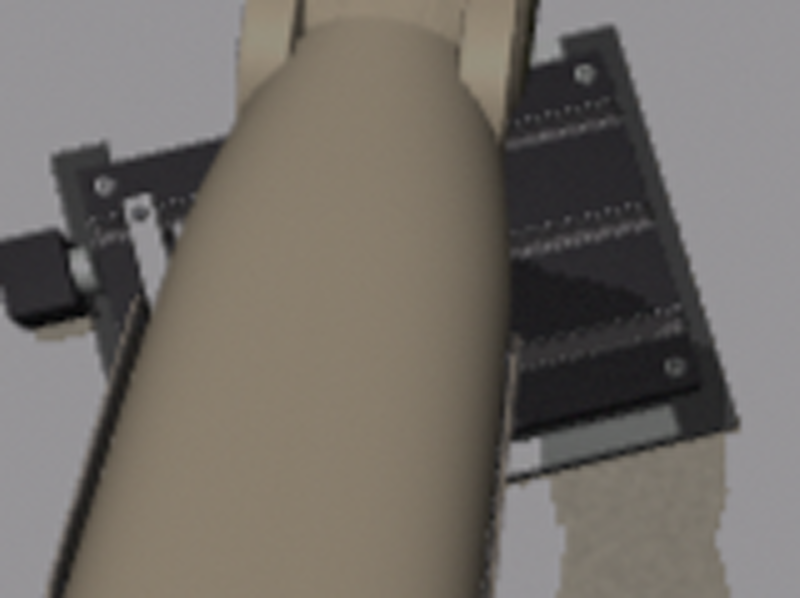

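View pics/w10.png

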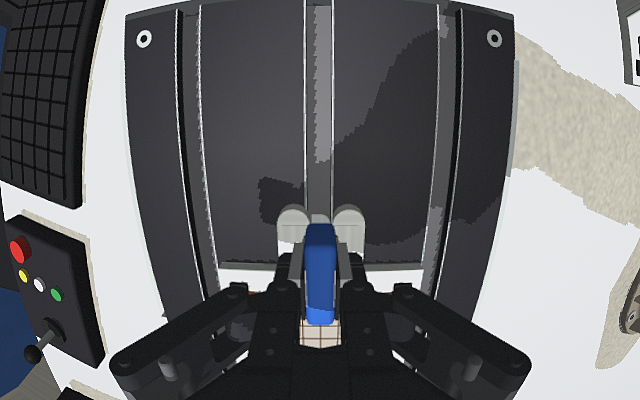

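```bash
python3 - <<'E'
from h import *
import pickle; s=pickle.load(open("s1b.pkl","rb"))
Y=lambda a:np.array(a)/3.5+[380,60]
print("nest back corner top",np.round(stg(onz("wrist",[Y((232,188)),Y((391,512))],.065,s))*1e3,1))
print("buttons",np.round(stg(onz("wrist",[Y((277,240)),Y((374,448))],.063,s))*1e3,1))
print("bar front edge top", np.round(stg(onz("wrist",[Y((226,98)),Y((445,548))],.071,s))*1e3,1))
E
```

```text
nest back corner top [[-61.1 117. ]
 [ 64.8 114.8]]
buttons [[-38.9 122.2]
 [ 41.1 119.6]]
bar front edge top [[-86.  128.1]
 [ 87.  126.2]]
```

Emit:
drive_tool([
  [[0,0,0.0006,0,0,0,255],[0,0,0.0012,0,0,0,255],[0,0,0.0018,0,0,0,255],[0,0,0.0024,0,0,0,255],[0,0,0.003,0,0,0,255]],
])

```text
clock: 14.25
tcp_pos: [0.5871, 0.0146, 0.0829]
orientation: [-0.434, 0.558, -0.434, -0.558]
wrist_force: [1.0, -4.2, -2.3]
finger_gap: 0.013
```

```bash
python3 -c "
from h import *
fs()"
```

```text
14.25 VU mm [ -0.43 -28.04] z 82.91 F tool(x,y,z) [ 2.31  0.01 -4.29] T tool [0.014 0.838 0.007] phi -165.74 tilt [0.0006 0.    ] gap 0.013
```

Emit:
drive_tool([
  [[0,0,0.0004,0,0,0,255],[0,0,0.0008,0,0,0,255],[0,0,0.0012,0,0,0,255],[0,0,0.0016,0,0,0,255],[0,0,0.002,0,0,0,255]],
])

```text
clock: 14.88
tcp_pos: [0.5874, 0.0152, 0.083]
orientation: [-0.434, 0.559, -0.435, -0.557]
wrist_force: [1.4, -8.3, -3.6]
finger_gap: 0.0133
```

```bash
python3 -c "
from h import *
fs()"
```

```text
14.88 VU mm [ 2.000e-02 -2.755e+01] z 83.02 F tool(x,y,z) [ 3.64  0.66 -8.41] T tool [ 0.003  1.873 -0.173] phi -165.8 tilt [ 0.002  -0.0027] gap 0.0133
```

```bash
python3 -c "
from h import *
for k in range(4):
    cams.read_camera('wrist');fs()
cams.read_camera('scene')
cv2.imwrite('pics/s11.png',cams.read_camera('scene')[170:310,260:460].repeat(4,0).repeat(4,1))"
```

```text
14.93 VU mm [ 2.000e-02 -2.756e+01] z 83.03 F tool(x,y,z) [ 3.37 -0.36 -8.21] T tool [ 0.009  1.761 -0.137] phi -165.8 tilt [ 0.002  -0.0027] gap 0.013
14.97 VU mm [  0.03 -27.55] z 83.04 F tool(x,y,z) [ 4.83 -0.86 -7.81] T tool [ 0.018  1.764 -0.129] phi -165.79 tilt [ 0.002  -0.0026] gap 0.013
15.03 VU mm [  0.03 -27.59] z 83.01 F tool(x,y,z) [ 3.46 -0.95 -7.51] T tool [-0.019  1.708 -0.154] phi -165.8 tilt [ 0.002  -0.0026] gap 0.0131
15.07 VU mm [ 1.000e-02 -2.756e+01] z 83.01 F tool(x,y,z) [ 4.47 -1.14 -7.99] T tool [-0.006  1.721 -0.201] phi -165.8 tilt [ 0.002  -0.0026] gap 0.0135
```

View pics/s11.png

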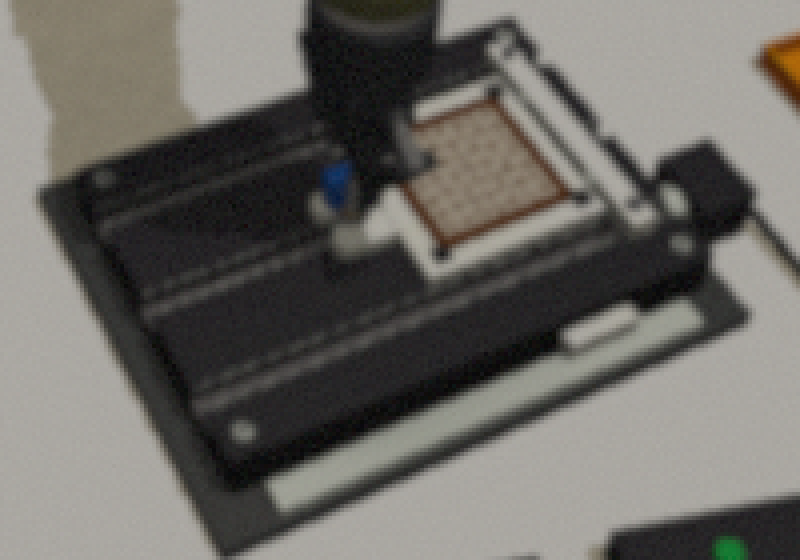

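Emit:
drive_tool([
  [[0,0,0.0016,0,0,0,255],[0,0,0.0018,0,0,0,255],[0,0,0.002,0,0,0,255],[0,0,0.0022,0,0,0,255],[0,0,0.0022,0,0,0,255]],
])

```text
clock: 15.8
tcp_pos: [0.5875, 0.0154, 0.0831]
orientation: [-0.434, 0.56, -0.436, -0.556]
wrist_force: [1.4, -10.3, -3.2]
finger_gap: 0.0131
```

```bash
python3 -c "
from h import *
fs()
for k in range(3):
    cams.read_camera('wrist');fs()"
```

```text
15.8 VU mm [  0.12 -27.39] z 83.07 F tool(x,y,z) [  3.3    1.12 -10.31] T tool [-0.021  2.16   0.036] phi -165.88 tilt [ 0.0029 -0.0063] gap 0.0131
15.85 VU mm [  0.09 -27.42] z 83.04 F tool(x,y,z) [ 3.48  0.97 -9.18] T tool [0.034 2.111 0.055] phi -165.88 tilt [ 0.0028 -0.0063] gap 0.013
15.9 VU mm [  0.12 -27.42] z 83.05 F tool(x,y,z) [ 4.33  0.28 -9.51] T tool [0.055 2.095 0.013] phi -165.88 tilt [ 0.0028 -0.0063] gap 0.0131
15.95 VU mm [  0.1 -27.4] z 83.04 F tool(x,y,z) [ 3.3   0.2  -9.71] T tool [0.027 2.166 0.065] phi -165.88 tilt [ 0.0028 -0.0063] gap 0.0131
```

```bash
python3 -c "
from h import *
s=readout.get_state(); delta(s,s['tcp_pos'],194.22)"
```

```text
shift [0. 0. 0.] rotvec [-0.0017 -0.0068  0.0012] deg 0.41
```

Emit:
drive_tool([
  [[0,0,0.0022,-0.0005,-0.001,0,255],[0,0,0.0023,-0.001,-0.002,0,255],[0,0,0.0024,-0.0017,-0.003,0.0012,255],[0,0,0.0025,-0.0017,-0.003,0.0012,255],[0,0,0.0025,-0.0017,-0.003,0.0012,255]],
])

```text
clock: 16.58
tcp_pos: [0.5875, 0.0155, 0.0831]
orientation: [-0.433, 0.56, -0.437, -0.555]
wrist_force: [1.6, -9.8, -3.7]
finger_gap: 0.0135
```

```bash
python3 -c "
from h import *
fs()
for k in range(3):
    cams.read_camera('wrist');fs()"
```

```text
16.57 VU mm [  0.18 -27.3 ] z 83.1 F tool(x,y,z) [ 3.82  0.81 -9.88] T tool [-0.08   2.33   0.078] phi -165.88 tilt [ 0.0018 -0.0081] gap 0.0135
16.62 VU mm [  0.17 -27.33] z 83.08 F tool(x,y,z) [ 4.04  1.55 -9.97] T tool [0.045 2.314 0.092] phi -165.87 tilt [ 0.0018 -0.0081] gap 0.0131
16.68 VU mm [  0.16 -27.28] z 83.08 F tool(x,y,z) [ 4.61  0.65 -8.92] T tool [0.044 2.359 0.084] phi -165.87 tilt [ 0.0018 -0.0081] gap 0.0133
16.73 VU mm [  0.16 -27.32] z 83.07 F tool(x,y,z) [ 4.31  0.34 -9.61] T tool [-0.067  2.383  0.082] phi -165.87 tilt [ 0.0018 -0.0081] gap 0.013
```

Emit:
drive_tool([
  [[0,0,0.0025,-0.001,-0.004,0,255],[0,0,0.0027,-0.001,-0.006,0,255],[0,0,0.003,-0.0015,-0.008,0.001,255],[0,0,0.003,-0.0015,-0.009,0.001,255],[0,0,0.003,-0.0015,-0.009,0.001,255]],
])

```text
clock: 17.35
tcp_pos: [0.5875, 0.0155, 0.0831]
orientation: [-0.433, 0.559, -0.436, -0.557]
wrist_force: [2.2, -12.6, -4.3]
finger_gap: 0.0132
```

```bash
python3 -c "
from h import *
fs()
for k in range(3):
    cams.read_camera('wrist');fs()
cv2.imwrite('pics/s12.png',cams.read_camera('scene'))
cv2.imwrite('pics/w12.png',cams.read_camera('wrist'));fs()"
```

```text
17.35 VU mm [  0.19 -27.29] z 83.14 F tool(x,y,z) [  4.32   0.96 -12.69] T tool [-0.053  2.693  0.166] phi -165.9 tilt [-0.0004 -0.0052] gap 0.0132
17.4 VU mm [  0.21 -27.32] z 83.16 F tool(x,y,z) [  4.26   0.39 -11.48] T tool [-0.017  2.743  0.185] phi -165.91 tilt [-0.0003 -0.0052] gap 0.0131
17.45 VU mm [  0.22 -27.29] z 83.18 F tool(x,y,z) [  4.22   1.57 -11.56] T tool [-0.004  2.726  0.197] phi -165.9 tilt [-0.0003 -0.0052] gap 0.0131
17.5 VU mm [  0.23 -27.29] z 83.19 F tool(x,y,z) [  3.55   0.83 -11.33] T tool [0.035 2.695 0.17 ] phi -165.9 tilt [-0.0003 -0.0052] gap 0.013
17.6 VU mm [  0.22 -27.29] z 83.16 F tool(x,y,z) [  3.54   1.01 -11.58] T tool [-0.048  2.658  0.156] phi -165.9 tilt [-0.0003 -0.0051] gap 0.0132
```

View pics/w12.png

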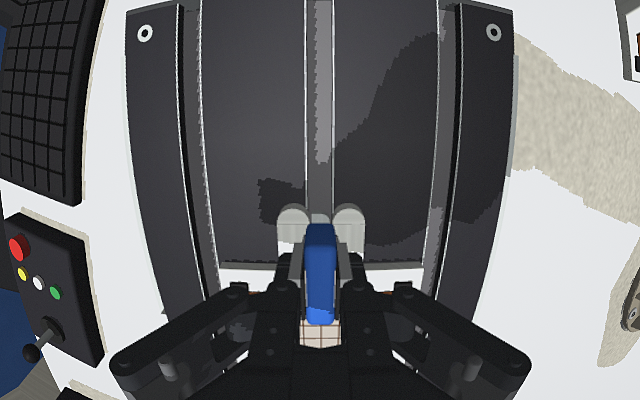

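```bash
python3 - <<'E'
import cv2
a=cv2.imread("pics/s12.png")[180:250,340:450]; cv2.imwrite("pics/s12z.png",cv2.resize(a,None,fx=7,fy=7,interpolation=cv2.INTER_CUBIC))
a=cv2.imread("pics/w12.png")[220:300,200:440]; cv2.imwrite("pics/w12z.png",cv2.resize(a,None,fx=3.3,fy=6,interpolation=cv2.INTER_CUBIC))
E
```

```text
(no output)
```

View pics/s12z.png

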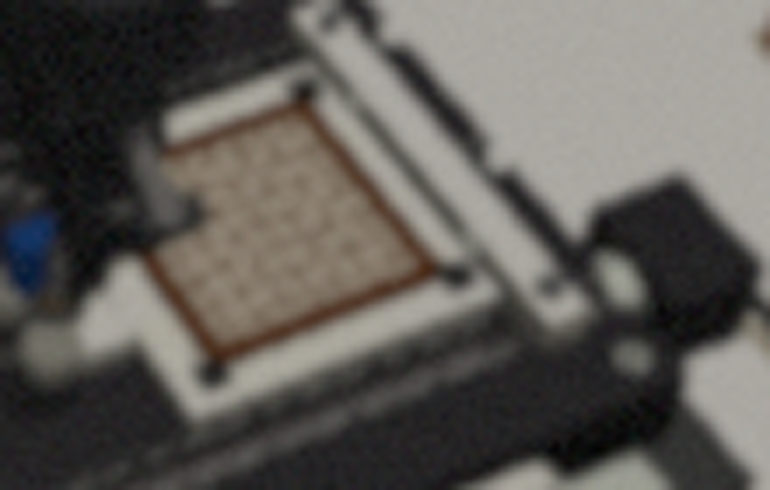

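View pics/w12z.png

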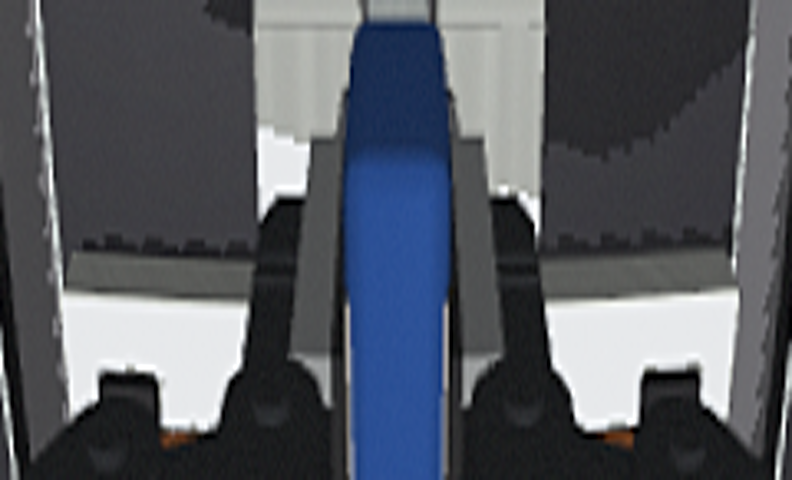

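```bash
python3 - <<'E'
from h import *
s=readout.get_state()
Z=lambda a:np.array(a)/[3.3,6]+[200,220]
e=onz("wrist",[Z((65,296)),Z((245,301)),Z((555,299)),Z((738,290))],.065,s); print(np.round(stg(e)*1e3,2))
g=onz("wrist",[(144.5,33),(494,32.5)],.055,s);print(np.round(stg(g)*1e3,2))
E
```

```text
[[ 62.01  -6.52]
 [ 26.89  -7.24]
 [-30.45  -7.18]
 [-66.35  -6.55]]
[[ 104.61 -155.39]
 [-106.82 -155.05]]
```

Emit:
drive_tool([
  [[0.001,0,0.0015,0,-0.004,0,255],[0.002,0,0.0015,0,-0.004,0,255],[0.003,0,0.0015,0,-0.004,0,255],[0.004,0,0.0015,0,-0.004,0,255],[0.005,0,0.0015,0,-0.004,0,255]],
])

```text
clock: 18.23
tcp_pos: [0.5885, 0.0154, 0.08]
orientation: [-0.434, 0.559, -0.436, -0.556]
wrist_force: [-0.7, -7.4, 6.9]
finger_gap: 0.013
```

```bash
python3 -c "
from h import *
fs();cams.read_camera('wrist');fs()"
```

```text
18.23 VU mm [  1.14 -27.62] z 80.0 F tool(x,y,z) [-6.89  2.45 -7.07] T tool [-0.043  1.555  0.482] phi -165.96 tilt [ 0.0019 -0.0043] gap 0.013
18.27 VU mm [  1.14 -27.63] z 79.91 F tool(x,y,z) [-4.89  1.79 -7.95] T tool [0.019 1.558 0.351] phi -165.97 tilt [ 0.0019 -0.0042] gap 0.0132
```

```bash
python3 -c "
from h import *
img=cams.read_camera('wrist');fs()
cv2.imwrite('pics/w13z.png',cv2.resize(img[170:290,260:380],None,fx=6,fy=5,interpolation=cv2.INTER_CUBIC))"
```

```text
18.32 VU mm [  1.19 -27.64] z 79.9 F tool(x,y,z) [-4.41  1.45 -7.46] T tool [0.006 1.592 0.341] phi -165.96 tilt [ 0.002  -0.0043] gap 0.0129
```

View pics/w13z.png

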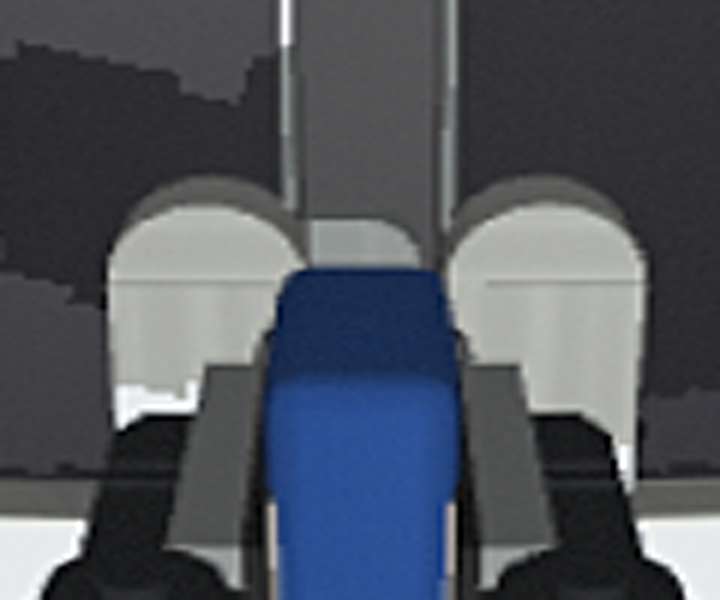

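Emit:
drive_tool([
  [[0.001,0.0007,0.0015,0,-0.004,0,255],[0.002,0.0014,0.0015,0,-0.004,0,255],[0.003,0.002,0.0015,0,-0.004,0,255],[0.004,0.0024,0.0015,0,-0.004,0,255],[0.005,0.0024,0.0015,0,-0.004,0,255]],
])

```text
clock: 18.95
tcp_pos: [0.5884, 0.0153, 0.0776]
orientation: [-0.436, 0.56, -0.434, -0.555]
wrist_force: [1.6, -5.9, 9.3]
finger_gap: 0.0131
```

```bash
python3 -c "
from h import *
fs();img=cams.read_camera('wrist');fs()
cv2.imwrite('pics/w14z.png',cv2.resize(img[170:290,260:380],None,fx=6,fy=5,interpolation=cv2.INTER_CUBIC))"
```

```text
18.95 VU mm [  1.02 -27.74] z 77.55 F tool(x,y,z) [-9.26 -0.24 -6.11] T tool [0.013 1.121 0.105] phi -165.99 tilt [ 0.0069 -0.0022] gap 0.0131
19.0 VU mm [  1.   -27.73] z 77.46 F tool(x,y,z) [-7.98 -0.87 -5.62] T tool [-1.600e-02  1.212e+00  1.000e-03] phi -166.0 tilt [ 0.0069 -0.0023] gap 0.0134
```

View pics/w14z.png

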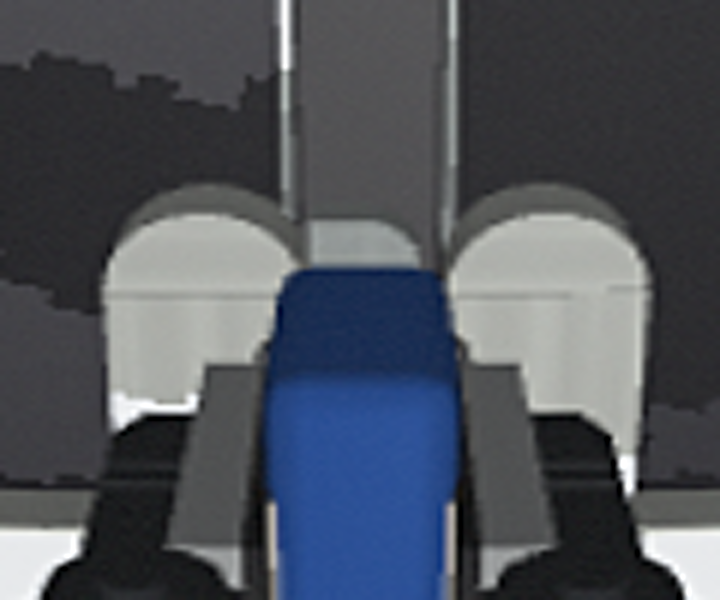

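```bash
python3 -c "
from h import *
s=readout.get_state(); delta(s,(*(C-.0003*V-.0274*U),.0742),194.22)"
```

```text
shift [0.0033 0.0013 0.0003] rotvec [-0.0038 -0.0039  0.0061] deg 0.47
```

Emit:
drive_tool([
  [[0.003,0.0024,0.0015,-0.001,-0.004,0.008,255],[0.004,0.0028,0.0015,-0.002,-0.005,0.01,255],[0.005,0.0032,0.0015,-0.003,-0.006,0.012,255],[0.0056,0.0034,0.0015,-0.004,-0.007,0.014,255],[0.006,0.0034,0.0015,-0.004,-0.007,0.014,255]],
])

```text
clock: 19.62
tcp_pos: [0.5885, 0.0152, 0.075]
orientation: [-0.434, 0.558, -0.434, -0.558]
wrist_force: [1.5, -4.4, 12.0]
finger_gap: 0.013
```

```bash
python3 -c "
from h import *
fs();img=cams.read_camera('wrist');fs()
cv2.imwrite('pics/w15z.png',cv2.resize(img[170:290,260:380],None,fx=6,fy=5,interpolation=cv2.INTER_CUBIC))
s=readout.get_state(); delta(s,(*(C-.0003*V-.0274*U),.0742),194.22)"
```

```text
19.62 VU mm [  1.06 -27.82] z 74.96 F tool(x,y,z) [-11.98  -0.42  -4.64] T tool [ 0.056  0.971 -0.17 ] phi -165.79 tilt [-0.0001 -0.0001] gap 0.013
19.68 VU mm [  1.05 -27.82] z 74.94 F tool(x,y,z) [-10.33  -0.97  -4.63] T tool [ 0.07   1.067 -0.278] phi -165.79 tilt [-0.0001 -0.0002] gap 0.0131
shift [0.0007 0.0013 0.0004] rotvec [-0.0001 -0.0001 -0.0001] deg 0.01
```

View pics/w15z.png

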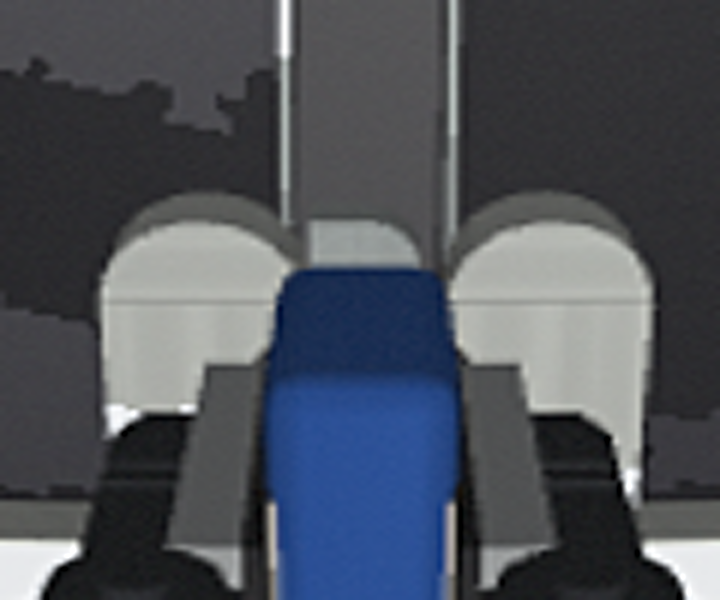

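Emit:
drive_tool([
  [[0.0036,0.0036,0.0013,0,-0.003,0.008,255],[0.0038,0.0038,0.0013,0,-0.003,0.008,255],[0.004,0.004,0.0013,0,-0.003,0.008,255],[0.004,0.0042,0.0013,0,-0.003,0.008,255],[0.004,0.0043,0.0013,0,-0.003,0.008,255]],
])

```text
clock: 20.3
tcp_pos: [0.5884, 0.0152, 0.0747]
orientation: [-0.435, 0.558, -0.434, -0.558]
wrist_force: [2.7, -3.1, 10.5]
finger_gap: 0.0132
```

```bash
python3 -c "
from h import *
fs();cams.read_camera('wrist');fs()
s=readout.get_state(); delta(s,(*(C+.0004*V-.0274*U),.0742),194.22)"
```

```text
20.3 VU mm [  1.01 -27.85] z 74.7 F tool(x,y,z) [-10.51  -1.88  -3.62] T tool [-0.003  0.787 -0.604] phi -165.79 tilt [0.0014 0.0004] gap 0.0132
20.35 VU mm [  0.98 -27.86] z 74.7 F tool(x,y,z) [-10.08  -1.44  -3.65] T tool [ 0.025  0.699 -0.625] phi -165.79 tilt [0.0013 0.0004] gap 0.013
shift [0.0005 0.0006 0.0005] rotvec [-0.0002  0.0001  0.0014] deg 0.08
```

```bash
cat >>h.py <<'E'
def turnrows(thetas,Vt=-3.2,Ut=-26.5,zt=70.8,tilt=(-.003,.008)):
    s=readout.get_state();R0=Rt(s);b=Ro.from_rotvec(down(194.22)@np.array([0,*tilt])).as_matrix()
    p=np.array([*(C+Vt*1e-3*V+Ut*1e-3*U),zt*1e-3])
    sh=R0.T@(p-s["tcp_pos"])
    for th in thetas:
        rv=Ro.from_matrix(R0.T@b@down(194.22-th)).as_rotvec(); print(np.round(np.r_[sh,rv],4).tolist())
E
python3 -c "
from h import *
turnrows([4,8,12,16,20])"
```

```text
[0.0039, 0.0042, 0.0014, 0.0696, -0.0026, 0.0095]
[0.0039, 0.0042, 0.0014, 0.1394, -0.0023, 0.0096]
[0.0039, 0.0042, 0.0014, 0.2093, -0.0019, 0.0097]
[0.0039, 0.0042, 0.0014, 0.2791, -0.0016, 0.0097]
[0.0039, 0.0042, 0.0014, 0.3489, -0.0013, 0.0098]
```

Emit:
drive_tool([
  [[0.004,0.0042,0.0014,0.07,-0.0026,0.0095,255],[0.004,0.0042,0.0014,0.14,-0.0023,0.0096,255],[0.004,0.0042,0.0014,0.21,-0.0019,0.0097,255],[0.004,0.0042,0.0014,0.28,-0.0016,0.0097,255],[0.004,0.0042,0.0014,0.35,-0.0013,0.0098,255]],
])

```text
clock: 20.98
tcp_pos: [0.5871, 0.0147, 0.074]
orientation: [0.525, -0.473, 0.526, 0.473]
wrist_force: [0.8, -4.9, 10.3]
finger_gap: 0.0129
```

```bash
python3 -c "
from h import *
fs();cams.read_camera('wrist');fs()
turnrows([26,32,38,44,50])"
```

```text
20.98 VU mm [ -0.4  -27.94] z 73.98 F tool(x,y,z) [-10.25  -1.31  -4.77] T tool [-0.071  0.984 -0.261] phi 174.01 tilt [-0.0013 -0.0005] gap 0.0129
21.02 VU mm [ -0.39 -27.94] z 73.98 F tool(x,y,z) [-10.62  -1.13  -3.48] T tool [ 0.045  0.945 -0.298] phi 173.87 tilt [-0.0013 -0.0005] gap 0.0132
[0.0032, 0.0031, 0.0004, 0.0987, -0.0003, 0.0073]
[0.0032, 0.0031, 0.0004, 0.2034, 0.0001, 0.0074]
[0.0032, 0.0031, 0.0004, 0.3081, 0.0004, 0.0074]
[0.0032, 0.0031, 0.0004, 0.4128, 0.0008, 0.0073]
[0.0032, 0.0031, 0.0004, 0.5175, 0.0012, 0.0073]
```

```bash
python3 -c "
from h import *
turnrows([26,32,38,44,50],Vt=-2.5)"
```

```text
[0.0032, 0.0025, 0.0006, 0.0987, -0.0003, 0.0073]
[0.0032, 0.0025, 0.0006, 0.2034, 0.0001, 0.0074]
[0.0032, 0.0025, 0.0006, 0.3081, 0.0004, 0.0074]
[0.0032, 0.0025, 0.0006, 0.4128, 0.0008, 0.0073]
[0.0032, 0.0025, 0.0006, 0.5175, 0.0012, 0.0073]
```

Emit:
drive_tool([
  [[0.0032,0.0025,0.0006,0.1,-0.0003,0.0073,255],[0.0032,0.0025,0.0006,0.2,0.0001,0.0074,255],[0.0032,0.0025,0.0006,0.31,0.0004,0.0074,255],[0.0032,0.0025,0.0006,0.41,0.0008,0.0073,255],[0.0032,0.0025,0.0006,0.52,0.0012,0.0073,255]],
])

```text
clock: 21.65
tcp_pos: [0.5863, 0.0145, 0.0734]
orientation: [0.629, -0.32, 0.632, 0.32]
wrist_force: [-0.8, -6.9, 9.5]
finger_gap: 0.0131
```

```bash
python3 -c "
from h import *
fs();cams.read_camera('wrist');fs()
turnrows([56,62,68,73,78],Vt=-2.5)"
```

```text
21.65 VU mm [ -1.26 -28.  ] z 73.43 F tool(x,y,z) [-9.5  -3.42 -6.06] T tool [-0.047  1.222 -0.631] phi 143.84 tilt [-0.0043 -0.0014] gap 0.0131
21.7 VU mm [ -1.21 -28.02] z 73.42 F tool(x,y,z) [-9.06 -2.54 -5.44] T tool [-0.039  1.235 -0.678] phi 143.63 tilt [-0.0042 -0.0013] gap 0.0131
[0.0026, 0.002, -0.0, 0.0944, 0.0009, 0.0047]
[0.0026, 0.002, -0.0, 0.1991, 0.0012, 0.0047]
[0.0026, 0.002, -0.0, 0.3038, 0.0014, 0.0046]
[0.0026, 0.002, -0.0, 0.3911, 0.0016, 0.0046]
[0.0026, 0.002, -0.0, 0.4783, 0.0018, 0.0045]
```

```bash
python3 -c "
from h import *
turnrows([54,58,62,66,70],Vt=-0.8,zt=71.2,tilt=(-.002,.003))"
```

```text
[0.0022, 0.0009, 0.0013, 0.0595, -0.0025, 0.0009]
[0.0022, 0.0009, 0.0013, 0.1293, -0.0025, 0.001]
[0.0022, 0.0009, 0.0013, 0.1991, -0.0024, 0.0011]
[0.0022, 0.0009, 0.0013, 0.2689, -0.0024, 0.0012]
[0.0022, 0.0009, 0.0013, 0.3387, -0.0023, 0.0012]
```

Emit:
drive_tool([
  [[0.0022,0.0009,0.0013,0.03,-0.0025,0.001,255],[0.0022,0.0009,0.0013,0.08,-0.0025,0.001,255],[0.0022,0.0009,0.0013,0.16,-0.0024,0.001,255],[0.0022,0.0009,0.0013,0.25,-0.0024,0.001,255],[0.0022,0.0009,0.0013,0.34,-0.0023,0.0012,255]],
])

```text
clock: 22.32
tcp_pos: [0.5873, 0.0146, 0.0734]
orientation: [0.676, -0.207, 0.677, 0.206]
wrist_force: [-1.6, -6.3, 9.2]
finger_gap: 0.0131
```

```bash
python3 -c "
from h import *
fs();cams.read_camera('wrist');fs()
turnrows([74,78,82,86,90],Vt=-0.8,zt=71.2,tilt=(-.002,.003))"
```

```text
22.32 VU mm [ -0.25 -28.05] z 73.41 F tool(x,y,z) [-9.17 -4.31 -4.86] T tool [-0.069  1.192 -1.09 ] phi 123.93 tilt [-0.0007 -0.0017] gap 0.0131
22.38 VU mm [ -0.18 -28.07] z 73.44 F tool(x,y,z) [-8.63 -4.84 -5.63] T tool [-0.021  1.166 -1.038] phi 123.76 tilt [-0.0006 -0.0017] gap 0.0131
[0.0022, 0.0017, -0.0001, 0.0618, 0.0008, 0.0039]
[0.0022, 0.0017, -0.0001, 0.1316, 0.001, 0.0039]
[0.0022, 0.0017, -0.0001, 0.2014, 0.0011, 0.0039]
[0.0022, 0.0017, -0.0001, 0.2712, 0.0012, 0.0038]
[0.0022, 0.0017, -0.0001, 0.341, 0.0014, 0.0038]
```

Emit:
drive_tool([
  [[0.0022,0.0014,0.0003,0.06,0.0008,0.0035,255],[0.0022,0.0014,0.0003,0.13,0.001,0.0035,255],[0.0022,0.0014,0.0003,0.2,0.0011,0.0035,255],[0.0022,0.0014,0.0003,0.27,0.0012,0.0035,255],[0.0022,0.0014,0.0003,0.34,0.0014,0.0035,255]],
])

```text
clock: 23.0
tcp_pos: [0.5878, 0.0147, 0.0735]
orientation: [0.702, -0.087, 0.702, 0.086]
wrist_force: [-2.1, -6.8, 9.9]
finger_gap: 0.0129
```

```bash
python3 -c "
from h import *
fs();img=cams.read_camera('wrist');fs();cv2.imwrite('pics/w20.png',img)
turnrows([92,94,96,97,97],Vt=-0.4,zt=71.2,tilt=(-.002,.003))"
```

```text
23.0 VU mm [  0.26 -28.15] z 73.48 F tool(x,y,z) [-9.86 -6.14 -3.72] T tool [-0.037  0.803 -1.353] phi 104.11 tilt [-0.0005 -0.0017] gap 0.0129
23.05 VU mm [  0.24 -28.13] z 73.46 F tool(x,y,z) [-8.57 -6.19 -4.42] T tool [-0.043  0.756 -1.316] phi 103.97 tilt [-0.0006 -0.0017] gap 0.0131
[0.0023, 0.0016, -0.0006, 0.0306, 0.0021, 0.0035]
[0.0023, 0.0016, -0.0006, 0.0655, 0.0022, 0.0034]
[0.0023, 0.0016, -0.0006, 0.1004, 0.0022, 0.0034]
[0.0023, 0.0016, -0.0006, 0.1178, 0.0022, 0.0034]
[0.0023, 0.0016, -0.0006, 0.1178, 0.0022, 0.0034]
```

View pics/w20.png

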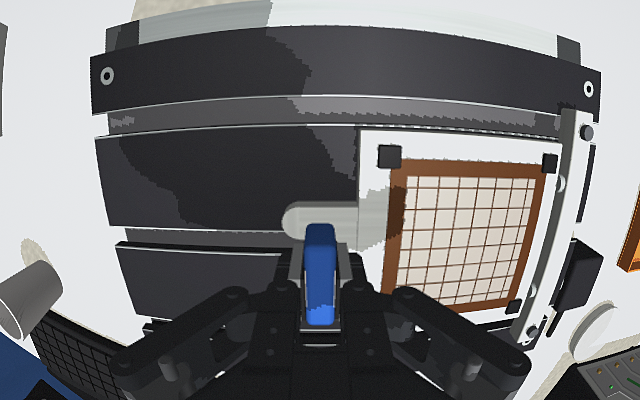

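Emit:
drive_tool([
  [[0.0023,0.0016,-0.0004,0.03,0.002,0.0034,255],[0.0023,0.0016,-0.0004,0.06,0.002,0.0034,255],[0.0023,0.0016,-0.0004,0.09,0.002,0.0034,255],[0.0023,0.0016,-0.0004,0.11,0.002,0.0034,255],[0.0023,0.0016,-0.0004,0.11,0.002,0.0034,255]],
])

```text
clock: 23.68
tcp_pos: [0.5881, 0.0147, 0.0735]
orientation: [0.705, -0.047, 0.706, 0.046]
wrist_force: [-1.5, -7.3, 9.4]
finger_gap: 0.0129
```

```bash
python3 -c "
from h import *
fs();img=cams.read_camera('wrist');fs()"
```

```text
23.68 VU mm [  0.56 -28.17] z 73.48 F tool(x,y,z) [-9.34 -7.04 -2.43] T tool [-0.018  0.606 -1.464] phi 97.61 tilt [-0.0001 -0.0016] gap 0.0129
23.73 VU mm [  0.54 -28.15] z 73.44 F tool(x,y,z) [-8.63 -6.09 -3.17] T tool [-0.034  0.684 -1.464] phi 97.62 tilt [-0.0002 -0.0016] gap 0.013
```

Emit:
drive_tool([
  [[0.0012,0.0014,0,0,0.001,0.002,255],[0,0.0012,0,0,0.001,0.001,255],[-0.0015,0.001,0,0,0,0,255],[-0.003,0.0008,0,0,0,0,255],[-0.0038,0.0006,0,0,0,0,255]],
])

```text
clock: 24.35
tcp_pos: [0.588, 0.0147, 0.0772]
orientation: [0.705, -0.048, 0.706, 0.046]
wrist_force: [2.0, -4.8, -7.1]
finger_gap: 0.0134
```

```bash
python3 -c "
from h import *
fs();img=cams.read_camera('wrist');fs();cv2.imwrite('pics/w21.png',img)"
```

```text
24.35 VU mm [  0.48 -28.17] z 77.15 F tool(x,y,z) [ 7.09 -4.98  1.32] T tool [-0.002 -0.331 -1.183] phi 97.59 tilt [-0.0001 -0.0026] gap 0.0134
24.4 VU mm [  0.53 -28.15] z 77.12 F tool(x,y,z) [ 3.67 -5.54  0.08] T tool [-0.027 -0.157 -1.114] phi 97.59 tilt [-0.0001 -0.0025] gap 0.0132
```

Emit:
drive_tool([
  [[0.0005,0,0,0,0,0,255],[0.0005,0,0,0,0,0,255],[0.0005,0,0,0,0,0,220],[0.0005,0,0,0,0,0,190],[0.0005,0,0,0,0,0,170]],
])

```text
clock: 25.02
tcp_pos: [0.5879, 0.0155, 0.0764]
orientation: [0.705, -0.047, 0.706, 0.047]
wrist_force: [-0.7, -0.2, 0.0]
finger_gap: 0.0283
```

```bash
python3 -c "
from h import *
fs();img=cams.read_camera('wrist');fs();cv2.imwrite('pics/w22.png',img)"
```

```text
25.02 VU mm [  0.55 -27.39] z 76.38 F tool(x,y,z) [-0.04 -0.11 -0.7 ] T tool [-0.005  0.008 -0.025] phi 97.63 tilt [-0.0005 -0.0012] gap 0.0283
25.07 VU mm [  0.51 -27.51] z 76.39 F tool(x,y,z) [ 0.01 -0.48 -0.03] T tool [ 0.084 -0.043 -0.027] phi 97.62 tilt [-0.0005 -0.0015] gap 0.0282
```

View pics/w22.png

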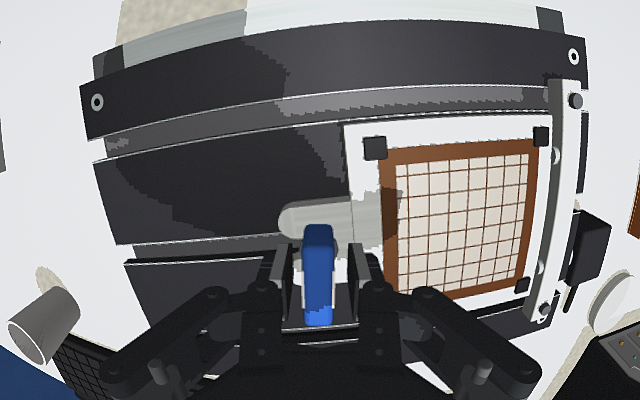

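Released with zero contact force. I'll back straight up.

Emit:
drive_tool([
  [[-0.01,0,0,0,0,0,165],[-0.025,0,0,0,0,0,165],[-0.045,0,0,0,0,0,165],[-0.07,0,0,0,0,0,165],[-0.09,0,0,0,0,0,165]],
])

```text
clock: 25.7
tcp_pos: [0.5886, 0.0155, 0.1689]
orientation: [0.706, -0.048, 0.705, 0.046]
wrist_force: [-0.4, 0.5, -0.3]
finger_gap: 0.0305
```

```bash
python3 -c "
from h import *
import pickle
for k in range(3): cams.read_camera('top')
s=readout.get_state();img=cams.read_camera('wrist');fs();cv2.imwrite('pics/w23.png',img);pickle.dump(s,open('s23.pkl','wb'))
cv2.imwrite('pics/s23.png',cams.read_camera('scene')[170:310,260:460].repeat(4,0).repeat(4,1))"
```

```text
25.9 VU mm [  1.02 -27.52] z 167.15 F tool(x,y,z) [ 0.25 -0.76  0.03] T tool [-0.044 -0.032  0.018] phi 97.62 tilt [ 0.0012 -0.0016] gap 0.0303
```

View pics/w23.png

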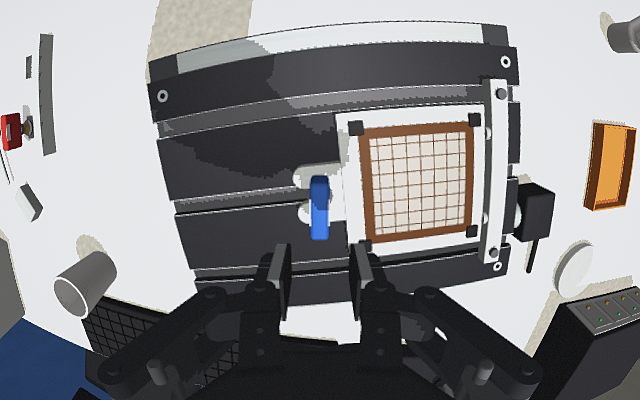

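View pics/s23.png

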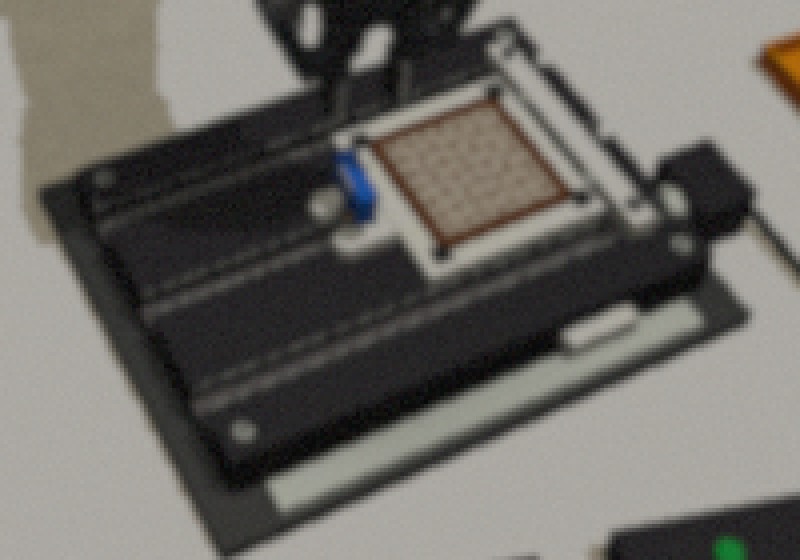

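```bash
python3 - <<'E'
import cv2
a=cv2.imread("pics/w23.png"); cv2.imwrite("pics/w23z.png",cv2.resize(a[80:270,440:520],None,fx=6,fy=3.1,interpolation=cv2.INTER_CUBIC))
cv2.imwrite("pics/w23y.png",cv2.resize(a[150:250,280:370],None,fx=6,fy=6,interpolation=cv2.INTER_CUBIC))
E
```

```text
(no output)
```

View pics/w23z.png

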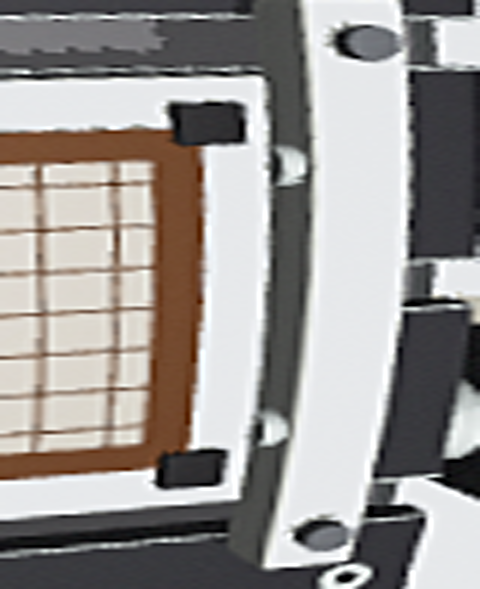

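View pics/w23y.png

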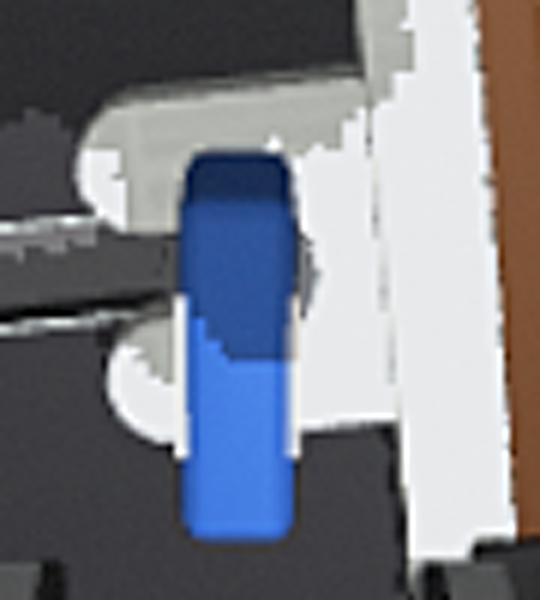

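```bash
python3 - <<'E'
from h import *
import pickle
s=pickle.load(open("s23.pkl","rb")); img=cv2.imread("pics/w23.png"); g=cv2.cvtColor(img,cv2.COLOR_BGR2GRAY).astype(float)
def prof(V0,u0,u1,z,n=200):  # sample along U at stage x=V0
    us=np.linspace(u0,u1,n); P=np.array([[*(C+V0*1e-3*V+u*1e-3*U),z] for u in us]); px=proj("wrist",P,s).astype(np.float32)
    return us,cv2.remap(g.astype(np.float32),px[:,0:1],px[:,1:2],cv2.INTER_LINEAR)[:,0]
def edge(V0,u0,u1,z,sign):
    us,v=prof(V0,u0,u1,z); v=cv2.GaussianBlur(v[:,None],(1,21),6)[:,0]; d=np.gradient(v)*sign; i=d.argmax(); return us[i],d[i]
for name,vs,u0,u1,z,sg in (("nest back",[-55,-50,-30,-25,-20,-10,0,10,20,25,30,52,56],117,130,.065,-1),("bar front",[-75,-60,-20,-10,0,10,20,60,75],122,140,.071,1),("nest front",[-60,-50,-40,-35,35,45],-14,0,.065,1)):
    r=np.array([(v,edge(v,u0,u1,z,sg)[0]) for v in vs]); f=np.polyfit(r[:,0],r[:,1],1); print(name,np.round(r[:,1],2),"slope deg",np.degrees(np.arctan(f[0])).round(3),"at0",f[1].round(2),"res",np.round(r[:,1]-np.polyval(f,r[:,0]),2))
E
```

```text
nest back [122.81 122.75 122.55 122.55 122.49 122.75 122.16 122.49 123.01 122.42
 122.75 122.42 121.9 ] slope deg -0.212 at0 122.54 res [ 0.07  0.02 -0.1  -0.08 -0.13  0.17 -0.38 -0.02  0.54 -0.03  0.32  0.07
 -0.44]
bar front [126.61 126.61 126.52 126.79 126.43 126.52 126.43 126.25 126.43] slope deg -0.117 at0 126.51 res [-0.05 -0.02 -0.03  0.26 -0.08  0.03 -0.04 -0.14  0.07]
nest front [-7.11 -7.18 -7.32 -7.53 -7.46 -7.53] slope deg -0.169 at0 -7.4 res [ 0.12  0.08 -0.03 -0.23  0.05  0.01]
```

```bash
python3 - <<'E'
from h import *
def run(f,s):
    g=cv2.cvtColor(cv2.imread(f),cv2.COLOR_BGR2GRAY).astype(np.float32)
    def edge(V0,u0,u1,z,sign):
        us=np.linspace(u0,u1,200); P=np.array([[*(C+V0*1e-3*V+u*1e-3*U),z] for u in us]); px=proj("wrist",P,s).astype(np.float32)
        v=cv2.GaussianBlur(cv2.remap(g,px[:,0:1],px[:,1:2],cv2.INTER_LINEAR),(1,21),6)[:,0]; return us[(np.gradient(v)*sign).argmax()]
    for V0 in (-55,-50,-45): print(f,V0,edge(V0,115,129,.065,-1),edge(V0,121,140,.071,1))
    for V0 in (-25,-15,-5,5,): print(f,V0,edge(V0,115,129,.065,-1),edge(V0,121,140,.071,1))
def mk(v,u,z,phi,t):
    R=down(phi); x=np.array([t[0],t[1],-1]);x/=np.linalg.norm(x); y=R[:,1]-x*(R[:,1]@x);y/=np.linalg.norm(y);R=np.c_[x,y,np.cross(x,y)]
    q=Ro.from_matrix(R).as_quat(); return dict(orientation=np.r_[q[3],q[:3]],tcp_pos=np.array([*(C+v*1e-3*V+u*1e-3*U),z]))
run("pics/w20.png",mk(.26,-28.15,.0735,104.11,(-.0005,-.0017)))
run("pics/w22.png",mk(.55,-27.39,.0764,97.63,(-.0005,-.0012)))
import pickle;run("pics/w23.png",pickle.load(open("s23.pkl","rb")))
E
```

```text
pics/w20.png -55 122.2462311557789 126.34673366834171
pics/w20.png -50 122.31658291457286 126.34673366834171
pics/w20.png -45 122.52763819095478 126.25125628140704
pics/w20.png -25 122.38693467336684 126.25125628140704
pics/w20.png -15 122.52763819095478 126.25125628140704
pics/w20.png -5 122.73869346733669 126.25125628140704
pics/w20.png 5 122.52763819095478 126.15577889447236
pics/w22.png -55 122.31658291457286 126.44221105527639
pics/w22.png -50 122.52763819095478 126.53768844221105
pics/w22.png -45 122.66834170854271 126.44221105527639
pics/w22.png -25 122.80904522613065 126.44221105527639
pics/w22.png -15 122.52763819095478 126.34673366834171
pics/w22.png -5 122.38693467336684 126.34673366834171
pics/w22.png 5 122.31658291457286 126.44221105527639
pics/w23.png -55 122.73869346733669 126.63316582914572
pics/w23.png -50 122.73869346733669 126.63316582914572
pics/w23.png -45 122.52763819095478 126.63316582914572
pics/w23.png -25 122.52763819095478 126.53768844221105
pics/w23.png -15 122.66834170854271 126.53768844221105
pics/w23.png -5 122.10552763819095 126.44221105527639
pics/w23.png 5 122.38693467336684 126.44221105527639
```

```bash
python3 -c "
from h import *
fs();print(env.hand_in())"
```

```text
25.95 VU mm [  0.46 -27.32] z 166.26 F tool(x,y,z) [ 0.32 -0.48 -0.63] T tool [-0.072  0.041 -0.017] phi 97.62 tilt [-0.0005 -0.0014] gap 0.0301
the job is handed in; nothing more can be done
None
```

The nest is clamped against the stop bar, and I handed the job in at about 26 s of the 72 s allowed.

**What I did**
- I took the blue stud from the rack and dropped its head into the middle slot in front of the fork. One light touch on the slot floor set the height.
- I slid it into the fork and pushed the nest to the stop. Sliding took about 4 N, and I seated it with 11.5–12.7 N, so roughly 7.5–8.5 N extra.
- I pressed it down to 9–12 N and turned it about 96.6° clockwise. I then eased it up until the head caught under the lips, let go and backed straight off.

**Last checks**
- **Lock:** before I let go, the stud resisted an upward pull of about 4–7 N, so the head is locked under the slot.
- **Nest position:** its back edge is parallel to the bar within about 0.1°. The gap to the bar is 3.9 mm, the same under the push as after release. In the last picture it sits up against both buttons, though at one of them I could not rule out a gap of about 0.6 mm by eye.
- **Robot:** it touches nothing, and I saw nothing else on the table move.

**What did not go as planned**
- While I pressed and turned, the arm gave sideways by about 1.5 mm either way. The stem pressed lightly (about 2.5 N) on the side of the fork until I corrected it.
- Through the press and turn I kept only about 3.5–8 N of push on the nest.
- I did not reach the hard stop of the turn. There was no turning resistance up to 96.6°, which is inside the 90–102° range, so I stopped there.

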